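# Pack a sample vial and cam the carrier lid tight

## Robot

A 6-joint arm with a two-finger parallel gripper is mounted at the origin on a cart in front of the work surface, level with it; the furniture and walls round the work are solid. World frame = base frame: x ahead of the robot, y to its left, z up, the work surface at z = 0. Lengths are in m, angles in rad, forces in N, time in s.
With the tool pointing down it reaches from about 0.3 to 0.95 m from the base axis. Payload 3.1 kg.
Tool frame: the origin (TCP) lies between the finger pads; the fingertips stand 22 mm ahead of it and the grasp point (between the pads) lies 3 mm ahead of it; z points along the fingers, y is the line along which they close (so a half turn about z gives the same grasp; the last joint's range is limited). The gripper opens to 85 mm and grips with 20 to 120 N. Pads are 22 mm wide; open, the fingers measure 114 mm over their backs; the gripper's body (76 mm by 85 mm) begins 54 mm behind the grasp point. The pads swing forward as they close: fully open they stand 13 mm farther back than shut.
Start: joints at [-1.339, 0.308, 1.634, -0, 1.2, -0.07], TCP at [0.186, -0.597, 0.253] pointing down, gripper open.
Joint ranges: [-3.06, 3.06], [-0.79, 1.96], [0.05, 2.63], [-1.19, 4.34], [0.05, 2.64], [-2.94, 2.94]. Speed limits (rad/s): [2.79, 2.79, 3.14, 3.14, 3.14, 3.14].

## Interface

Orientations are given as a unit quaternion [x, y, z, w].
In Python, from cell import state, snapshot, finish_job, spot_in, silhouettes gives the robot as it stands.
- The arm moves only by the tool step_arm, never from a script. Its argument "motion" is a list of rows, each an object of numbers: "wx", "wy", "wz": the turn, a rotation vector about the tool's x, y, z normalised to -1 to 1, where 1 is 0.5 rad; "x", "y", "z": the shift along the tool's x, y, z normalised to -1 to 1, where 1 is 4 cm; "fingers": the opening, from 0 (shut) to 1 (fully open). A call has exactly 5 rows; each row shifts and turns the commanded pose from where the row before left it, along the tool's axes as they then stand; what a row does not reach is not made up. A row lasts 1/12 s, in which the tool goes at most 41.7 mm and 7.16 degrees, less where a joint would pass 70% of its speed; a pose out of reach is approached as far as the arm can. A call with a number of a shift or a turn outside -1 to 1 is refused whole. A call with a gripper value outside its range is refused whole. The fingers move at their own pace and stop on an object; "force" is the grip in N (left out, the last holds). Time passes only in rows, so rows that do not move let the fingers close, or fill a call up. It gives the time, the measured TCP pose, the force and the opening at its end, in the units of the state.
- state(): the state, without advancing time (a new reading comes with each control period).
- snapshot(name): name is "scene" or "top" or "wrist"; returns a dict with "pixels" (384x512x3 uint8, blue, green, red), "intrinsics" (3x3 intrinsics, pixels), "world_to_cam" (4x4, takes a point from world to camera coordinates). Camera axes: x right, y down, z forward; pixel columns grow to the right and rows downward; lengths in m; the calibration is good to about 2 mm. A picture is of the moment at which its call begins. There is no depth.
- finish_job(): hands the job in, once; it reports no verdict.
Trained networks look in the newest picture that a camera, given by its name, has taken for a name from the list of things; names that differ only in an ending like _2 or _b are one class to them, and where a whole thing is asked for, a point or a joint stands for the part that bears it (a point fixed in the world has none). Each returns a list of dicts, best first, with "conf" (0 to 1); they miss things now and then, are a little off and sometimes report something else, mostly with a low value. They report only what shows in the picture. A call takes as long as a camera call. They do not tell look-alikes from the thing itself.
- spot_in(camera, name): "point" ([x, y, z] in m, in world coordinates, good to about 4 mm: the middle of the surface that is visible of it).
- silhouettes(camera, name): "pixels" (384x512 bool, what is visible of it).
The state is a dict: "t": time; "qpos": joint angles; "joint_velocities": joint speeds; "joint_torque": joint torques, N m; "tcp_pos": TCP position; "eef_rot": TCP orientation; "wrist_force": force on the tool from outside, world axes, zero at the start; "ft_torque": the same for the moment, N m; "width": opening from 0.0 (shut) to 1.0 (fully open).
Only numpy, scipy, OpenCV 4.12 (cv2) and the standard library are available. Lean on these libraries where they do the work, as an engineer would, in place of code of your own. Each camera call takes 0.05 s, during which the arm holds its last target. There are 200 camera calls.

## Task

Pack the loose sample vial for transport: lift the lid of the grey sample carrier until its springs hold it open by themselves, stand the vial upright in the empty bay (set down, not dropped), then shut the lid and give the cam its full quarter turn so that its tongue draws the lid tight down on the seal. Leave the vial already in the carrier and the other glassware and bottles standing where they are.

Things in the scene. Friction and masses are not known exactly. Their poses are not given: they have to be found in the camera images.
- carrier: Grey open-topped sample box, fixed to the worktop: 108 (its x) x 170 (its y) x 85 mm high, walls and floor 6 mm. Origin: centre of its underside, z up. The lid is hinged along its +y end wall; an aluminium bracket (top at z = 80 mm) carrying the cam sticks out of the -y end as far as y = -136 mm. A rib 6 mm thick, its top 28 mm over the underside, at y = 0 parts the inside into two bays.
- carrier_bay (a point): Centre of the floor of the empty bay, the one on the cam's side: carrier x = 0, y = -38 mm, z = 6 mm. The bay is 96 mm (x) by 76 mm (y) and open above when the lid is up. The other bay, towards the hinge, is as large and holds a vial already.
- lid (a joint): Lid angle, rad: 0 drawn tight, 0.03 lying loose on the springy seal (free edge 5 mm up), 1.5 open at its stop. Plate 112 x 174 x 10 mm, 0.6 kg, top at z = 97 mm when at 0. Hinge springs: below about 0.7 rad it sinks shut by itself, slowly (damped); above, it rises by itself to 1.5 and stays; about 5 N at the bar brings it down. The seal pushes back 2 N at first, 8 N when tight.
- lid_handle (a point): Middle of the lid's black round grip bar, 10 mm thick, 72 mm long, parallel to the hinge (along the carrier's x), on a leg at each end. It is 130 mm from the hinge axis towards the free edge, its centre line 35 mm above the lid's top face (43 mm off the plane through the hinge axis). Moves with the lid.
- lid_hinge (a point): Middle of the lid's hinge axis, at carrier x = 0, y = 85 mm, z = 89 mm; the axis runs along the carrier's x. Room: a wall cabinet hangs over the back of the worktop, its front at world x = 0.58 m (door handles to 0.55 m), its underside 0.57 m above the worktop; a hand held upright over the raised lid comes close to it, a hand leaned back towards the robot does not.
- lid_keeper (a point): Top of the steel keeper on the middle of the lid's free edge (the edge on the cam's side): a flat with a ramp falling to the carrier's +x, 8 mm above the lid's top, reaching out to carrier y = -98 mm when shut. The cam's tongue slides up its ramp and presses the lid down. Moves with the lid.
- cam (a joint): Turn of the cam, rad, about its upright axis: at 0 the tongue lies along the carrier's +x, clear of the lid; grows counter-clockwise from above to its stop at 1.571, tongue along the carrier's +y over the keeper, lid tight. Starts between 0 and 0.25, stays where left; takes about 0.07 Nm, up to 0.15 Nm while drawing. On a lid lying loose on the seal the tongue finds the ramp unaided.
- cam_wing (a point): Grip point on the cam's axis, in the black wing on top: an upright flat bar 52 mm long, 10 mm thick and 32 mm high that lies along the tongue. The point is 135 mm above the worktop, the wing reaches from 116 to 148 mm. The frame turns with the cam; its x axis points along the tongue and the wing's length. The axis is at carrier x = 0, y = -120 mm.
- cam_tip (a point): End of the cam's steel tongue, 40 mm out from the axis and 110 mm above the worktop; the tongue is a round-nosed bar 10 mm thick.
- vial: The loose sample vial to be packed: slim upright glass vial with screw cap, 27 mm across and 66 mm tall, standing on the worktop among the other things to the right of the carrier. Origin at the centre of its underside, z along it to the cap.
- stored_vial: A vial of the same size (27 mm across, 66 mm tall) that already stands in the hinge-side bay of the carrier; leave it. Origin at the centre of its underside, z up.
- dropper_bottle: Bystander: white dropper bottle, 48 mm across and 92 mm tall, standing on the worktop. Origin at the centre of its underside, z up.
- sample_cup: Bystander: wide sample cup with screw lid, 62 mm across and 69 mm tall, standing on the worktop. Origin at the centre of its underside, z up.
- cylinder: Bystander: tall graduated cylinder, 54 x 62 mm at the foot and 217 mm tall, standing on the worktop. Origin at the centre of its underside, z up.
There are look-alikes about, which are no part of the job. Of the things that look like the vial, take the one that is farthest from the robot's base at the start.

How it is judged:
By the outcome, as a careful person would: the job done as asked, in the order asked, and still so for the second after the job is handed in, with the robot touching nothing.
It also fails if it takes over 72 s, if anything falls off the work surface, if the arm or the gripper's body presses on something with over 40 N, if the wrist force passes 120 N, or if a joint passes its speed limit or range.

## Working session

There is one attempt and no reset: what is moved stays moved. The work goes in short steps, Python scripts to look and compute and a tool call to move; the robot and the scene stay as the last step left them, time stands still between calls to the robot, and variables do not carry over. Pictures are saved under pics/ and viewed, on a budget of 10 in all, crops included, one or two more only if the job needs it, and the job is handed in when it is done.

Besides the shell and the picture viewer there is one more tool, called after "Request:" by a JSON object that holds its "op" and its "data", one argument or row to a line. step_arm: Moves the arm, as the interface text tells. Scaled input: -1 to 1 covers 4 cm each way for a shift and 0.5 rad each way for a turn. Its arguments: {"type":"object","properties":{"motion":{"type":"array","items":{"type":"object","properties":{"wx":{"type":"number"},"wy":{"type":"number"},"wz":{"type":"number"},"x":{"type":"number"},"y":{"type":"number"},"z":{"type":"number"},"fingers":{"type":"number"}}}},"force":{"type":"number"}},"required":["motion"]}

```bash
mkdir -p pics; ls; python3 - <<'E'
from cell import *
import cv2,numpy as np
s=state(); print({k:np.round(v,3) for k,v in s.items()})
ims=[]
for c in ["scene","top"]:
    r=snapshot(c); cv2.imwrite(f"pics/{c}0.png",r["pixels"]); 
    W=r["world_to_cam"]; print(c,np.round(-W[:3,:3].T@W[:3,3],3),np.round(W[2,:3],2),r["intrinsics"][0][0])
    for n in ["carrier","lid","lid_handle","lid_keeper","cam_wing","cam_tip","vial","stored_vial","dropper_bottle","sample_cup","cylinder"]:
        print(n,[(np.round(d["point"],3).tolist(),round(d["conf"],2)) for d in spot_in(c,n)][:5])
E
```

```text
pics
{'t': np.float64(0.0), 'qpos': array([-1.339,  0.309,  1.635,  0.   ,  1.2  , -0.07 ]), 'joint_velocities': array([ 0.001, -0.   ,  0.001,  0.001,  0.002, -0.001]), 'joint_torque': array([ 1.0000e-03, -4.1525e+01, -2.7666e+01, -0.0000e+00,  1.0000e-02,
        0.0000e+00]), 'tcp_pos': array([ 0.186, -0.596,  0.252]), 'eef_rot': array([ 0.989,  0.15 , -0.   , -0.001]), 'wrist_force': array([-0.345,  0.499, -0.314]), 'ft_torque': array([ 0.029, -0.008, -0.053]), 'width': np.float64(1.001)}
scene [-0.35  -0.633  0.811] [ 0.62  0.52 -0.59] 424.2497805967146
carrier [([0.468, 0.173, 0.079], 0.79), ([0.491, 0.203, 0.093], 0.47)]
lid [([0.488, 0.2, 0.104], 0.68)]
lid_handle [([0.491, 0.203, 0.096], 0.83), ([0.466, 0.175, 0.082], 0.56)]
lid_keeper [([0.496, 0.202, 0.099], 0.58)]
cam_wing [([0.486, 0.102, 0.12], 0.52)]
cam_tip [([0.488, 0.102, 0.119], 0.72)]
vial [([0.444, -0.147, 0.041], 0.76), ([0.18, -0.326, 0.044], 0.71), ([0.489, 0.205, 0.098], 0.53)]
stored_vial [([0.487, 0.101, 0.118], 0.25)]
dropper_bottle [([0.45, -0.321, 0.053], 0.65)]
sample_cup [([0.515, -0.239, 0.058], 0.82)]
cylinder [([0.564, -0.114, 0.105], 0.64)]
top [-0.328  0.217  1.187] [ 0.55 -0.16 -0.82] 425.8405815246379
carrier [([0.474, 0.208, 0.097], 0.71)]
lid [([0.503, 0.231, 0.098], 0.72)]
lid_handle [([0.505, 0.225, 0.102], 0.67)]
lid_keeper [([0.501, 0.223, 0.107], 0.68)]
cam_wing [([0.484, 0.111, 0.121], 0.61), ([0.505, 0.229, 0.098], 0.38)]
cam_tip []
vial [([0.182, -0.318, 0.049], 0.69)]
stored_vial []
dropper_bottle [([0.452, -0.309, 0.061], 0.58)]
sample_cup []
cylinder [([0.563, -0.105, 0.111], 0.58)]
```

View pics/scene0.png

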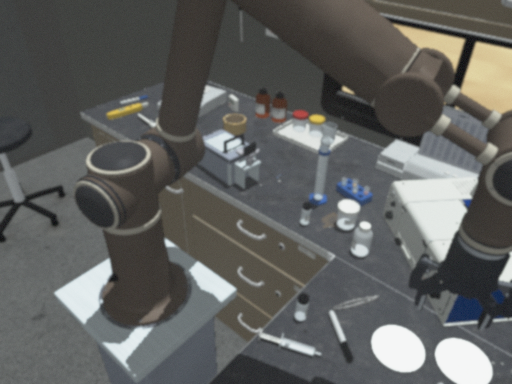

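View pics/top0.png

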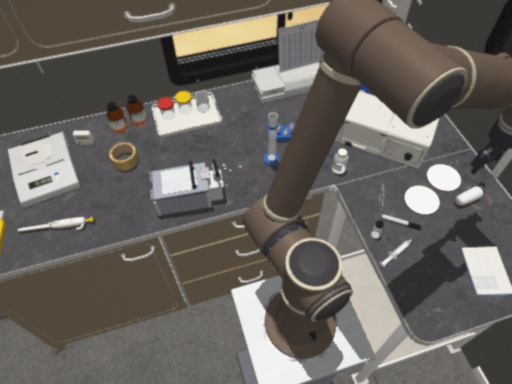

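The vial candidates are at (0.444, -0.147) and (0.18, -0.32), and the first is the farther one. The carrier is near (0.49, 0.2) with its cam end towards -y. I'll move over it for a close look.

Request:
{"op": "step_arm", "data": {
  "motion": [
    {"z":-1,"fingers":1},
    {"z":-1,"fingers":1},
    {"x":0.56,"y":-0.74,"fingers":1},
    {"x":0.56,"y":-0.74,"fingers":1},
    {"x":0.56,"y":-0.74,"fingers":1}
  ]
}}

```text
invalid input at $.motion[0]: expected keys wx, wy, wz, x, y, z, fingers
```

Request:
{"op": "step_arm", "data": {
  "motion": [
    {"x":0.56,"y":-0.74,"fingers":1},
    {"x":0.56,"y":-0.74,"fingers":1},
    {"x":0.56,"y":-0.74,"fingers":1},
    {"x":0.56,"y":-0.74,"fingers":1},
    {"x":0.56,"y":-0.74,"fingers":1}
  ]
}}

```text
invalid input at $.motion[0]: expected keys wx, wy, wz, x, y, z, fingers
```

Request:
{"op": "step_arm", "data": {
  "motion": [
    {"x":0.56,"y":-0.74,"fingers":1},
    {"x":0.56,"y":-0.74,"fingers":1},
    {"x":0.56,"y":-0.74,"fingers":1},
    {"x":0.56,"y":-0.74,"fingers":1},
    {"x":0.56,"y":-0.74,"fingers":1}
  ]
}}

```text
invalid input at $.motion[0]: expected keys wx, wy, wz, x, y, z, fingers
```

Request:
{"op": "step_arm", "data": {
  "motion": [
    {"x":0.56,"y":-0.74,"fingers":1},
    {"x":0.56,"y":-0.74,"fingers":1},
    {"wz":0.2,"fingers":1},
    {"wz":0.2,"fingers":1},
    {"wz":0.2,"fingers":1}
  ]
}}

```text
invalid input at $.motion[0]: expected keys wx, wy, wz, x, y, z, fingers
```

```bash
python3 - <<'E'
from cell import *
import cv2,numpy as np
s=state(); print({k:np.round(v,3) for k,v in s.items()})
out=[]
for c in ["wrist","top"]:
    r=snapshot(c); W=r["world_to_cam"]; print(c,np.round(-W[:3,:3].T@W[:3,3],3),np.round(W[2,:3],2),r["intrinsics"][0][0])
    np.savez(f"pics/{c}1.npz",**r)
    for n in ["carrier","lid","lid_handle","lid_keeper","cam_wing","cam_tip","vial"]:
        print(n,[(np.round(d["point"],3).tolist(),round(d["conf"],2)) for d in spot_in(c,n)][:5])
    out.append(r["pixels"])
a=cv2.resize(out[0],(512,384)); 
b=cv2.resize(out[1][140:230,120:240],(512,384),interpolation=cv2.INTER_CUBIC)
cv2.imwrite("pics/c1.png",cv2.resize(out[0],(800,600))); 
E
```

```text
{'t': np.float64(1.2), 'qpos': array([-1.339,  0.308,  1.634, -0.   ,  1.2  , -0.07 ]), 'joint_velocities': array([-0.001,  0.002,  0.001, -0.001,  0.001, -0.002]), 'joint_torque': array([ 2.0000e-03, -4.1529e+01, -2.7708e+01,  0.0000e+00,  1.0000e-03,
       -0.0000e+00]), 'tcp_pos': array([ 0.186, -0.597,  0.253]), 'eef_rot': array([ 0.989,  0.15 , -0.   ,  0.   ]), 'wrist_force': array([-0.526, -1.022, -0.064]), 'ft_torque': array([-0.022, -0.001, -0.034]), 'width': np.float64(0.999)}
wrist [ 0.251 -0.577  0.374] [-0.25 -0.08 -0.96] 314.6761846383718
carrier []
lid []
lid_handle []
lid_keeper []
cam_wing []
cam_tip []
vial [([0.19, -0.332, 0.03], 0.79)]
top [-0.328  0.217  1.187] [ 0.55 -0.16 -0.82] 425.8405815246379
carrier [([0.472, 0.212, 0.099], 0.71)]
lid [([0.503, 0.228, 0.098], 0.89)]
lid_handle [([0.505, 0.225, 0.101], 0.94)]
lid_keeper [([0.5, 0.225, 0.106], 0.8)]
cam_wing [([0.485, 0.109, 0.121], 0.63)]
cam_tip [([0.502, 0.23, 0.099], 0.22)]
vial [([0.181, -0.319, 0.048], 0.51)]
```

View pics/c1.png

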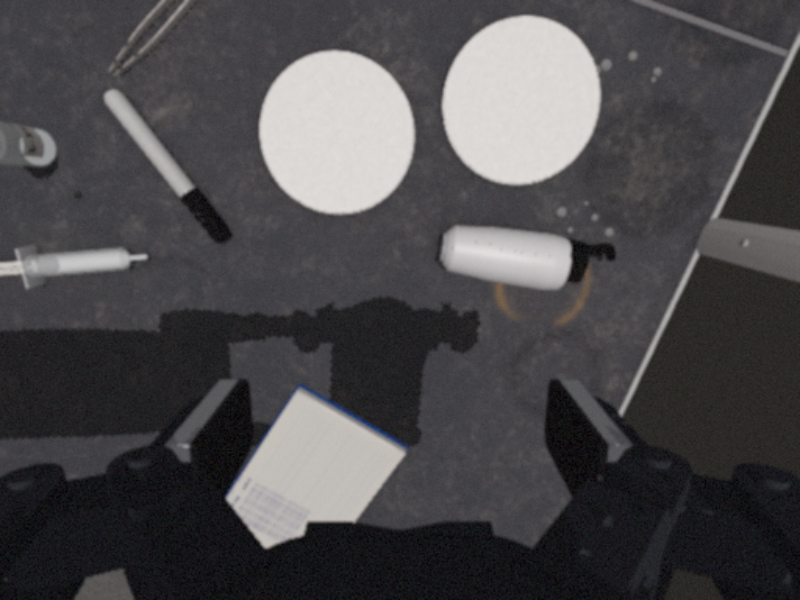

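The lying object (pixel 505,258) is a dispenser bottle, not a vial. The moves were refused because every row needs all the keys, so I'll send them again.

Request:
{"op": "step_arm", "data": {
  "motion": [
    {"x":0,"y":0,"z":-1,"wx":0,"wy":0,"wz":0,"fingers":1},
    {"x":0,"y":0,"z":-1,"wx":0,"wy":0,"wz":0,"fingers":1},
    {"x":0.56,"y":-0.74,"z":0,"wx":0,"wy":0,"wz":0,"fingers":1},
    {"x":0.56,"y":-0.74,"z":0,"wx":0,"wy":0,"wz":0,"fingers":1},
    {"x":0.56,"y":-0.74,"z":0,"wx":0,"wy":0,"wz":0,"fingers":1}
  ]
}}

```text
t: 2.42
tcp_pos: [0.2238, -0.4916, 0.3345]
eef_rot: [0.989, 0.15, 0.0, 0.001]
wrist_force: [0.9, -0.3, 0.9]
width: 1.0
```

Request:
{"op": "step_arm", "data": {
  "motion": [
    {"x":0.56,"y":-0.74,"z":0,"wx":0,"wy":0,"wz":0,"fingers":1},
    {"x":0.56,"y":-0.74,"z":0,"wx":0,"wy":0,"wz":0,"fingers":1},
    {"x":0.56,"y":-0.74,"z":0,"wx":0,"wy":0,"wz":0,"fingers":1},
    {"x":0.56,"y":-0.74,"z":0,"wx":0,"wy":0,"wz":0,"fingers":1},
    {"x":0.56,"y":-0.74,"z":0,"wx":0,"wy":0,"wz":0,"fingers":1}
  ]
}}

```text
t: 2.83
tcp_pos: [0.2867, -0.3157, 0.3334]
eef_rot: [0.989, 0.15, 0.0, 0.0]
wrist_force: [0.3, -0.1, 0.2]
width: 0.998
```

Request:
{"op": "step_arm", "data": {
  "motion": [
    {"x":0.56,"y":-0.74,"z":0,"wx":0,"wy":0,"wz":0,"fingers":1},
    {"x":0.56,"y":-0.74,"z":0,"wx":0,"wy":0,"wz":0,"fingers":1},
    {"x":0.56,"y":-0.74,"z":0,"wx":0,"wy":0,"wz":0,"fingers":1},
    {"x":0.56,"y":-0.74,"z":0,"wx":0,"wy":0,"wz":0,"fingers":1},
    {"x":0.56,"y":-0.74,"z":0,"wx":0,"wy":0,"wz":0,"fingers":1}
  ]
}}

```text
t: 3.25
tcp_pos: [0.3496, -0.1411, 0.3337]
eef_rot: [0.989, 0.15, 0.001, 0.0]
wrist_force: [0.7, -0.7, 0.0]
width: 1.002
```

Request:
{"op": "step_arm", "data": {
  "motion": [
    {"x":0.56,"y":-0.74,"z":0,"wx":0,"wy":0,"wz":0,"fingers":1},
    {"x":0.56,"y":-0.74,"z":0,"wx":0,"wy":0,"wz":0,"fingers":1},
    {"x":0,"y":0,"z":0,"wx":0,"wy":0,"wz":0.2,"fingers":1},
    {"x":0,"y":0,"z":0,"wx":0,"wy":0,"wz":0.2,"fingers":1},
    {"x":0,"y":0,"z":0,"wx":0,"wy":0,"wz":0.2,"fingers":1}
  ]
}}

```text
t: 3.67
tcp_pos: [0.3748, -0.0717, 0.3335]
eef_rot: [1.0, 0.0, 0.0, 0.0]
wrist_force: [0.8, -0.3, -0.4]
width: 0.998
```

```bash
cat > h.py <<'E'
from cell import *
import cv2,numpy as np
from scipy.spatial.transform import Rotation as R
def shot(c,f=None):
    r=snapshot(c); 
    if f: cv2.imwrite(f"pics/{f}.png",cv2.resize(r["pixels"],(800,600)))
    return r
def proj(r,P):
    W=np.array(r["world_to_cam"]);K=np.array(r["intrinsics"]);P=np.atleast_2d(P)
    c=P@W[:3,:3].T+W[:3,3]; u=c@K.T; return u[:,:2]/u[:,2:]
def onplane(r,uv,z):
    W=np.array(r["world_to_cam"]);K=np.array(r["intrinsics"]);o=-W[:3,:3].T@W[:3,3]
    d=W[:3,:3].T@np.linalg.inv(K)@[*uv,1]; return o+d*(z-o[2])/d[2]
def sp(c,*ns):
    for n in ns: print(c,n,[(np.round(d["point"],3).tolist(),round(d["conf"],2)) for d in spot_in(c,n)][:4])
def st():
    s=state(); print("t",round(s["t"],2),"tcp",np.round(s["tcp_pos"],4),"F",np.round(s["wrist_force"],1),"w",round(float(s["width"]),3),"q",np.round(s["qpos"],2))
    m=R.from_quat(s["eef_rot"]).as_matrix(); print("x",np.round(m[:,0],3),"y",np.round(m[:,1],3),"z",np.round(m[:,2],3)); return s,m
def to(P,ax=None):
    "tool-frame move to TCP P, in row units (total), and turn to axes matrix"
    s,m=st(); d=m.T@(np.array(P)-s["tcp_pos"]); print("rows-units xyz",np.round(d/.04,2))
    if ax is not None: print("turn units",np.round(R.from_matrix(m.T@ax).as_rotvec()/.5,3))
E
python3 - <<'E'
from h import *
st(); r=shot("wrist","w2"); np.savez("pics/w2.npz",**r)
sp("wrist","carrier","lid","lid_handle","lid_keeper","cam_wing","cam_tip")
for n in ["lid_handle","cam_wing","lid_keeper","lid"]:
    for d in silhouettes("wrist",n)[:2]:
        q=np.argwhere(d["pixels"])[:,::-1].astype(np.float32); print(n,round(d["conf"],2),len(q),cv2.minAreaRect(q))
E
```

```text
t 3.67 tcp [ 0.3748 -0.0717  0.3335] F [ 0.8 -0.3 -0.4] w 0.998 q [-0.3  -0.27  2.06 -0.    1.35  1.27]
x [1. 0. 0.] y [ 0. -1.  0.] z [ 0. -0. -1.]
wrist carrier [([0.495, 0.14, 0.101], 0.86)]
wrist lid [([0.491, 0.163, 0.1], 0.92)]
wrist lid_handle [([0.489, 0.163, 0.102], 0.89), ([0.463, -0.306, 0.069], 0.72)]
wrist lid_keeper [([0.498, 0.158, 0.1], 0.67)]
wrist cam_wing [([0.5, 0.1, 0.13], 0.74)]
wrist cam_tip []
lid_handle 0.81 5675 ((29.499996185302734, 52.49999237060547), (58.99999237060547, 104.99998474121094), 0.0)
lid_handle 0.15 2450 ((455.4807434082031, 88.90386199951172), (40.399925231933594, 75.89694213867188), 78.69007110595703)
cam_wing 0.78 2611 ((70.00433349609375, 43.63766098022461), (71.5186996459961, 50.78813552856445), 61.630950927734375)
lid_keeper 0.91 5637 ((29.5, 52.5), (105.0, 59.0), 90.0)
lid 0.79 5708 ((29.499996185302734, 52.49999237060547), (58.99999237060547, 104.99998474121094), 0.0)
```

View pics/w2.png

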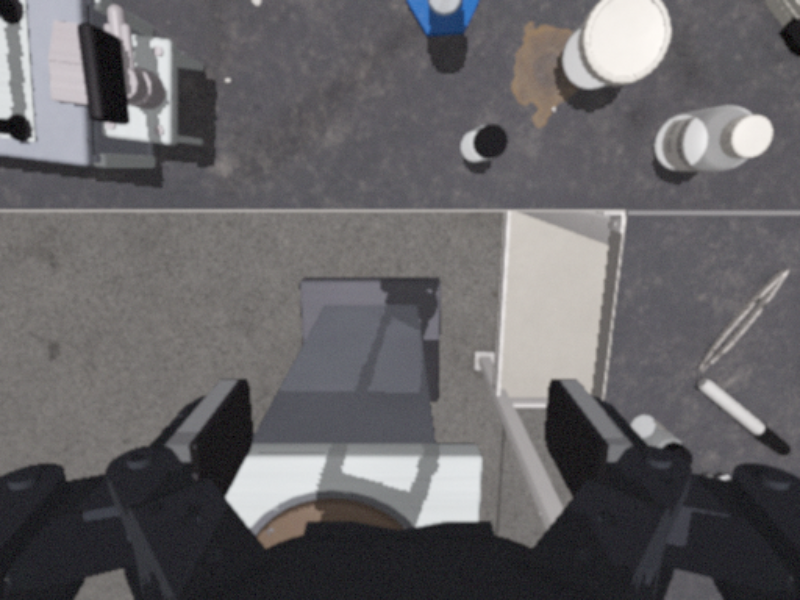

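The carrier is at the top left: its cam wing is at (105,75) and its right end wall at x≈90. The vial with the black cap is at (483,142). I'll centre the camera over the carrier.

Request:
{"op": "step_arm", "data": {
  "motion": [
    {"x":0.1,"y":-0.99,"z":0,"wx":0,"wy":0,"wz":0,"fingers":1},
    {"x":0.1,"y":-0.99,"z":0,"wx":0,"wy":0,"wz":0,"fingers":1},
    {"x":0.1,"y":-0.99,"z":0,"wx":0,"wy":0,"wz":0,"fingers":1},
    {"x":0.1,"y":-0.99,"z":0,"wx":0,"wy":0,"wz":0,"fingers":1},
    {"x":0.1,"y":-0.99,"z":0,"wx":0,"wy":0,"wz":0,"fingers":0.5}
  ]
}}

```text
t: 4.63
tcp_pos: [0.3942, 0.1266, 0.3335]
eef_rot: [1.0, 0.001, 0.001, -0.0]
wrist_force: [1.1, -0.5, 0.1]
width: 0.884
```

```bash
python3 - <<'E'
from h import *
st(); r=shot("wrist","w3"); np.savez("pics/w3.npz",**r)
sp("wrist","carrier","lid_handle","cam_wing")
E
```

```text
t 4.63 tcp [0.3942 0.1266 0.3335] F [ 1.1 -0.5  0.1] w 0.884 q [ 0.21 -0.19  2.   -0.    1.33  1.78]
x [1.    0.001 0.001] y [ 0.001 -1.    -0.   ] z [ 0.001  0.    -1.   ]
wrist carrier [([0.509, 0.206, 0.102], 0.56)]
wrist lid_handle [([0.506, 0.221, 0.102], 0.95), ([0.499, 0.108, 0.147], 0.55)]
wrist cam_wing [([0.503, 0.112, 0.146], 0.94)]
```

View pics/w3.png

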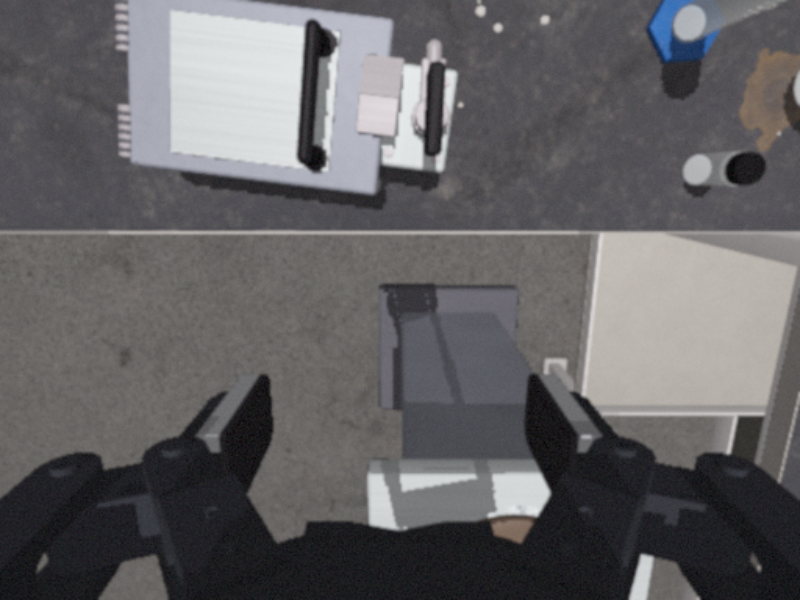

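The carrier is fully in view: bar from (315,25) to (309,162), wing from (436,65) to (433,153), lid corners at (132,163), (379,193) and (393,17). I'll fit the pose from these.

```bash
python3 - <<'E'
from h import *
from scipy.optimize import least_squares
r=dict(np.load("pics/w3.npz"))
f=.64
# carrier coords, pixel(800)
def lidpt(y,n,x,a=.03): # dist from hinge, normal offset
    return [x,85-y*np.cos(a)+n*np.sin(a)*1, 89+y*np.sin(a)+n*np.cos(a)]
C=[lidpt(174,8,-56),lidpt(174,8,56),lidpt(0,8,-56),lidpt(130,43,0),[0,-120,148]]
U=[(379,193),(393,17),(132,163),(312,93),(435,108)]
C=np.array(C)/1000;U=np.array(U)*f
def w(p): 
    c,s=np.cos(p[2]),np.sin(p[2]); return C@np.array([[c,-s,0],[s,c,0],[0,0,1]]).T+[p[0],p[1],0]
s=least_squares(lambda p:(proj(r,w(p))-U).ravel(),[.5,.2,0],loss="soft_l1")
print(s.x,np.round((proj(r,w(s.x))-U),1).tolist())
print("bar",w(s.x)[3],"cam",w(s.x)[4])
for a,z in [((315,25),.141),((309,162),.141),((436,65),.148),((433,153),.148)]: print(onplane(r,np.array(a)*f,z))
sc=shot("scene"); sp("scene","vial","lid_handle")
# vial cap top (745,166)@.066, base
print("vial cap",onplane(r,np.array((745,166))*f,.066),"base near",onplane(r,np.array((697,170))*f,0.0))
r2=dict(np.load("pics/w2.npz")); print("w2 cap",onplane(r2,np.array((489,140))*f,.066))
E
```

```text
[ 0.51018242  0.22158653 -0.11680161] [[-0.9, 0.7], [2.1, -0.4], [-1.0, 0.5], [-0.7, 0.2], [2.1, -0.7]]
bar [0.50509541 0.17823225 0.13588007] cam [0.49619807 0.10240415 0.148     ]
[0.54068269 0.17334778 0.141     ]
[0.4653688  0.18031201 0.141     ]
[0.51853874 0.10420726 0.148     ]
[0.47052809 0.10496631 0.148     ]
scene vial [([0.175, -0.327, 0.043], 0.86), ([0.448, -0.146, 0.039], 0.74)]
scene lid_handle [([0.487, 0.209, 0.095], 0.59)]
vial cap [ 0.46363155 -0.13834216  0.066     ] base near [ 0.4604422  -0.14107118  0.        ]
w2 cap [ 0.46259239 -0.1410935   0.066     ]
```

```bash
cat >> h.py <<'E'
def A(yaw,lean): return (R.from_euler("z",yaw)*R.from_euler("y",-lean)).as_matrix()@np.diag([1,-1,-1.])
def plan(G,yaw,lean=0.,back=0.):
    "turn first, then shift in the turned frame; G = grasp point wanted"
    s,m=st(); a=A(yaw,lean); P=np.array(G)-a[:,2]*(.003+back)
    print("turn",np.round(R.from_matrix(m.T@a).as_rotvec()/.5,3),"then shift",np.round(a.T@(P-s["tcp_pos"])/.04,2))
E
python3 -c "
from h import *
plan((.504,.1775,.137),-.105,.3,.08)"
```

```text
t 4.98 tcp [0.3942 0.1239 0.3331] F [-0.  -0.3 -0.2] w 0.499 q [ 0.2  -0.19  2.   -0.    1.33  1.77]
x [ 1.  0. -0.] y [ 0.    -1.     0.001] z [-0.    -0.001 -1.   ]
turn [-0.03   0.6    0.209] then shift [ 1.02 -1.62  3.37]
```

Request:
{"op": "step_arm", "data": {
  "motion": [
    {"x":0,"y":0,"z":0,"wx":-0.01,"wy":0.2,"wz":0.07,"fingers":0.5},
    {"x":0,"y":0,"z":0,"wx":-0.01,"wy":0.2,"wz":0.07,"fingers":0.5},
    {"x":0,"y":0,"z":0,"wx":-0.01,"wy":0.2,"wz":0.07,"fingers":0.5},
    {"x":0.25,"y":-0.4,"z":0.84,"wx":0,"wy":0,"wz":0,"fingers":0.5},
    {"x":0.25,"y":-0.4,"z":0.84,"wx":0,"wy":0,"wz":0,"fingers":0.5}
  ]
}}

```text
t: 5.4
tcp_pos: [0.438, 0.152, 0.2805]
eef_rot: [0.986, -0.053, 0.156, 0.005]
wrist_force: [1.9, -0.4, -0.1]
width: 0.502
```

Request:
{"op": "step_arm", "data": {
  "motion": [
    {"x":0.25,"y":-0.4,"z":0.84,"wx":0,"wy":0,"wz":0,"fingers":0.5},
    {"x":0.25,"y":-0.4,"z":0.84,"wx":0,"wy":0,"wz":0,"fingers":0.5},
    {"x":0,"y":0,"z":0,"wx":0,"wy":0,"wz":0,"fingers":0.5},
    {"x":0,"y":0,"z":0,"wx":0,"wy":0,"wz":0,"fingers":0.5},
    {"x":0,"y":0,"z":0,"wx":0,"wy":0,"wz":0,"fingers":0.5}
  ]
}}

```text
t: 5.82
tcp_pos: [0.4786, 0.1793, 0.2169]
eef_rot: [0.987, -0.052, 0.149, 0.008]
wrist_force: [0.6, 0.6, 0.2]
width: 0.501
```

```bash
python3 -c "
from h import *
r=shot('wrist'); np.savez('pics/w4.npz',**r)
p=r['pixels'].copy()
c,s=np.cos(-.105),np.sin(-.105)
for k in (-.036,.036):
    P=np.array([.504,.1775,.136])+k*np.array([c,s,0]); u=proj(r,P)[0]; print(u); cv2.circle(p,tuple(int(v) for v in u),3,(0,0,255),1)
cv2.imwrite('pics/w4.png',cv2.resize(p,(800,600)))
plan((.504,.1775,.137),-.105,.3)"
```

```text
[252.28966742 262.08416106]
[252.18272006 156.97263114]
t 5.87 tcp [0.4791 0.1797 0.2184] F [-0.3 -0.1  0.3] w 0.5 q [ 0.35 -0.01  2.11 -0.19  0.78  2.14]
x [ 0.949 -0.101  0.298] y [-0.106 -0.994 -0.002] z [ 0.296 -0.03  -0.955]
turn [-0.003 -0.005 -0.003] then shift [-0.   -0.01  2.05]
```

View pics/w4.png

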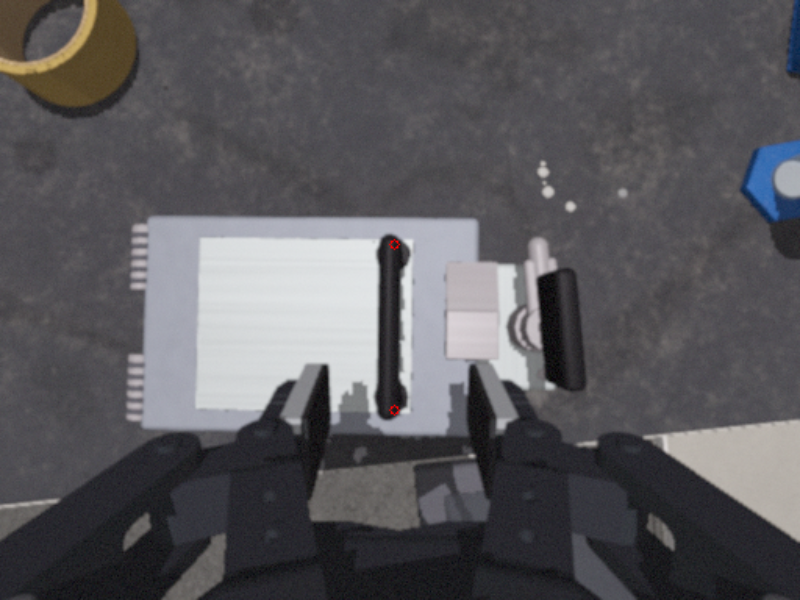

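The bar's predicted ends match the image to within about 2 mm (bar centre at x≈390, predicted 394). I'll descend, grip and check.

Request:
{"op": "step_arm", "data": {
  "motion": [
    {"x":0,"y":-0.01,"z":0.7,"wx":0,"wy":0,"wz":0,"fingers":0.5},
    {"x":0,"y":-0.02,"z":0.7,"wx":0,"wy":0,"wz":0,"fingers":0.5},
    {"x":0,"y":-0.01,"z":0.63,"wx":0,"wy":0,"wz":0,"fingers":0.5},
    {"x":0,"y":0,"z":0,"wx":0,"wy":0,"wz":0,"fingers":0.3},
    {"x":0,"y":0,"z":0,"wx":0,"wy":0,"wz":0,"fingers":0}
  ],
  "force": 30
}}

```text
t: 6.28
tcp_pos: [0.5025, 0.1792, 0.1405]
eef_rot: [0.987, -0.052, 0.15, 0.007]
wrist_force: [-0.8, -0.4, 0.6]
width: 0.233
```

Request:
{"op": "step_arm", "data": {
  "motion": [
    {"x":0,"y":0,"z":0,"wx":0,"wy":0,"wz":0,"fingers":0},
    {"x":0,"y":0,"z":0,"wx":0,"wy":0,"wz":0,"fingers":0},
    {"x":0,"y":0,"z":0,"wx":0,"wy":0,"wz":0,"fingers":0},
    {"x":0,"y":0,"z":0,"wx":0,"wy":0,"wz":0,"fingers":0},
    {"x":0,"y":0,"z":0,"wx":0,"wy":0,"wz":0,"fingers":0}
  ]
}}

```text
t: 6.7
tcp_pos: [0.5034, 0.1808, 0.1411]
eef_rot: [0.987, -0.052, 0.151, 0.006]
wrist_force: [-0.9, 5.3, -0.4]
width: 0.106
```

```bash
python3 -c "
from h import *
from scipy.optimize import least_squares
st()
r=dict(np.load('pics/w4.npz'))
C=np.array([[56,85.2,97],[56,-88.7,102],[-56,-88.7,102],[-56,85.2,97],[0,-43.5,136]])/1000
U=np.array([(150,217),(477,219),(475,432),(145,429),(390,326)])*.64
def w(p,C=C):
    c,s=np.cos(p[2]),np.sin(p[2]); return C@np.array([[c,-s,0],[s,c,0],[0,0,1]]).T+[p[0],p[1],0]
s=least_squares(lambda p:(proj(r,w(p))-U).ravel(),[.5,.2,0],loss='soft_l1'); print(s.x,np.round(proj(r,w(s.x))-U,1).tolist(),w(s.x)[4],w(s.x,np.array([[0,-.12,.135],[0,-.038,.006]])))"
```

```text
t 6.7 tcp [0.5034 0.1808 0.1411] F [-0.9  5.3 -0.4] w 0.106 q [ 0.33  0.16  2.11 -0.22  0.6   2.17]
x [ 0.949 -0.1    0.299] y [-0.104 -0.995 -0.003] z [ 0.298 -0.028 -0.954]
[ 0.50974867  0.22244786 -0.11691525] [[-2.8, -1.5], [2.3, -1.8], [2.8, 3.1], [-3.3, 1.2], [0.0, -0.1]] [0.50467444 0.17924483 0.136     ] [[0.49575078 0.10326708 0.135     ]
 [0.50531601 0.18470728 0.006     ]]
```

The grip holds (9 mm wide, on the bar). Now I'll lift along the arc.

Request:
{"op": "step_arm", "data": {
  "motion": [
    {"x":0.037,"y":-0.06,"z":-0.118,"wx":0,"wy":0,"wz":0,"fingers":0},
    {"x":0.037,"y":-0.06,"z":-0.118,"wx":0,"wy":0,"wz":0,"fingers":0},
    {"x":0.037,"y":-0.06,"z":-0.118,"wx":0,"wy":0,"wz":0,"fingers":0},
    {"x":0.037,"y":-0.06,"z":-0.118,"wx":0,"wy":0,"wz":0,"fingers":0},
    {"x":0.037,"y":-0.06,"z":-0.118,"wx":0,"wy":0,"wz":0,"fingers":0}
  ]
}}

```text
t: 7.12
tcp_pos: [0.5046, 0.1916, 0.1649]
eef_rot: [0.987, -0.051, 0.15, 0.008]
wrist_force: [5.9, -0.7, -3.4]
width: 0.101
```

Request:
{"op": "step_arm", "data": {
  "motion": [
    {"x":0.033,"y":-0.083,"z":-0.104,"wx":0,"wy":0,"wz":0,"fingers":0},
    {"x":0.033,"y":-0.083,"z":-0.104,"wx":0,"wy":0,"wz":0,"fingers":0},
    {"x":0.033,"y":-0.083,"z":-0.104,"wx":0,"wy":0,"wz":0,"fingers":0},
    {"x":0.033,"y":-0.083,"z":-0.104,"wx":0,"wy":0,"wz":0,"fingers":0},
    {"x":0.033,"y":-0.083,"z":-0.104,"wx":0,"wy":0,"wz":0,"fingers":0}
  ]
}}

```text
t: 7.53
tcp_pos: [0.5065, 0.2071, 0.187]
eef_rot: [0.987, -0.051, 0.15, 0.009]
wrist_force: [3.5, -4.6, 0.4]
width: 0.101
```

Request:
{"op": "step_arm", "data": {
  "motion": [
    {"x":0.027,"y":-0.103,"z":-0.086,"wx":0,"wy":0,"wz":0,"fingers":0},
    {"x":0.027,"y":-0.103,"z":-0.086,"wx":0,"wy":0,"wz":0,"fingers":0},
    {"x":0.027,"y":-0.103,"z":-0.086,"wx":0,"wy":0,"wz":0,"fingers":0},
    {"x":0.027,"y":-0.103,"z":-0.086,"wx":0,"wy":0,"wz":0,"fingers":0},
    {"x":0.027,"y":-0.103,"z":-0.086,"wx":0,"wy":0,"wz":0,"fingers":0}
  ]
}}

```text
t: 7.95
tcp_pos: [0.5088, 0.2265, 0.2061]
eef_rot: [0.987, -0.051, 0.15, 0.01]
wrist_force: [1.6, -8.4, 5.3]
width: 0.099
```

Request:
{"op": "step_arm", "data": {
  "motion": [
    {"x":0.02,"y":-0.118,"z":-0.065,"wx":0,"wy":0,"wz":0,"fingers":0},
    {"x":0.02,"y":-0.118,"z":-0.065,"wx":0,"wy":0,"wz":0,"fingers":0},
    {"x":0.02,"y":-0.118,"z":-0.065,"wx":0,"wy":0,"wz":0,"fingers":0},
    {"x":0.02,"y":-0.118,"z":-0.065,"wx":0,"wy":0,"wz":0,"fingers":0},
    {"x":0.02,"y":-0.118,"z":-0.065,"wx":0,"wy":0,"wz":0,"fingers":0}
  ]
}}

```text
t: 8.37
tcp_pos: [0.5118, 0.2512, 0.2204]
eef_rot: [0.987, -0.051, 0.151, 0.009]
wrist_force: [2.2, -4.8, 3.6]
width: 0.102
```

Request:
{"op": "step_arm", "data": {
  "motion": [
    {"x":0.011,"y":-0.11,"z":-0.036,"wx":0,"wy":0,"wz":0,"fingers":0},
    {"x":0.011,"y":-0.11,"z":-0.036,"wx":0,"wy":0,"wz":0,"fingers":0},
    {"x":0.011,"y":-0.11,"z":-0.036,"wx":0,"wy":0,"wz":0,"fingers":0},
    {"x":0.011,"y":-0.11,"z":-0.036,"wx":0,"wy":0,"wz":0,"fingers":0},
    {"x":0.011,"y":-0.11,"z":-0.036,"wx":0,"wy":0,"wz":0,"fingers":0}
  ]
}}

```text
t: 8.78
tcp_pos: [0.5145, 0.2742, 0.2279]
eef_rot: [0.987, -0.051, 0.152, 0.007]
wrist_force: [6.2, -1.4, 1.4]
width: 0.103
```

```bash
python3 -c "
from h import *
st(); shot('top','t5'); shot('scene')
"
```

```text
t 8.78 tcp [0.5145 0.2742 0.2279] F [ 6.2 -1.4  1.4] w 0.103 q [ 0.5   0.13  1.93 -0.23  0.83  2.31]
x [ 0.949 -0.099  0.3  ] y [-0.103 -0.995 -0.001] z [ 0.299 -0.03  -0.954]
```

The lid is at about 1.0 rad, past the balance point. I'll open a little, back out along the tool axis and move clear.

Request:
{"op": "step_arm", "data": {
  "motion": [
    {"x":0,"y":0,"z":0,"wx":0,"wy":0,"wz":0,"fingers":0.32},
    {"x":0,"y":0,"z":0,"wx":0,"wy":0,"wz":0,"fingers":0.32},
    {"x":0,"y":-0.05,"z":-0.6,"wx":0,"wy":0,"wz":0,"fingers":0.32},
    {"x":0,"y":-0.05,"z":-0.9,"wx":0,"wy":0,"wz":0,"fingers":0.32},
    {"x":0,"y":0,"z":-0.95,"wx":0,"wy":0,"wz":0,"fingers":0.32}
  ]
}}

```text
t: 9.3
tcp_pos: [0.4813, 0.2801, 0.3158]
eef_rot: [0.988, -0.051, 0.145, 0.009]
wrist_force: [1.1, 0.4, 0.5]
width: 0.32
```

Request:
{"op": "step_arm", "data": {
  "motion": [
    {"x":0,"y":0,"z":-0.95,"wx":0,"wy":0,"wz":0,"fingers":0.5},
    {"x":-0.6,"y":0.5,"z":0,"wx":0,"wy":0,"wz":0,"fingers":0.5},
    {"x":-0.6,"y":0.8,"z":0,"wx":0,"wy":0,"wz":0,"fingers":0.5},
    {"x":-0.6,"y":0.8,"z":0,"wx":0,"wy":0,"wz":0,"fingers":0.5},
    {"x":-0.6,"y":0.8,"z":0,"wx":0,"wy":0,"wz":0,"fingers":0.5}
  ]
}}

```text
t: 9.72
tcp_pos: [0.367, 0.1754, 0.3245]
eef_rot: [0.988, -0.051, 0.147, 0.008]
wrist_force: [0.4, -1.6, 1.1]
width: 0.501
```

```bash
python3 -c "
from h import *
r=shot('wrist'); np.savez('pics/w6.npz',**r); t=shot('top')
p=np.hstack([r['pixels'],cv2.resize(t['pixels'][110:260,110:310],(512,384))]); cv2.imwrite('pics/c6.png',cv2.resize(p,(800,300)))
plan((.4625,-.1405,.048),1.46,0,.1); sp('wrist','vial','lid_handle','stored_vial')
"
```

```text
t 9.82 tcp [0.3624 0.1721 0.3205] F [-0.4  0.4  0.1] w 0.499 q [ 0.45 -0.37  2.18 -0.18  1.09  2.19]
x [ 0.953 -0.1    0.285] y [-0.106 -0.994  0.005] z [ 0.283 -0.035 -0.958]
turn [ 0.461 -0.446 -3.107] then shift [-7.49  3.35  4.24]
wrist vial [([0.463, -0.131, 0.047], 0.57)]
wrist lid_handle [([0.509, 0.3, 0.225], 0.86)]
wrist stored_vial [([0.501, 0.272, 0.071], 0.93), ([0.499, 0.109, 0.137], 0.51)]
```

View pics/c6.png

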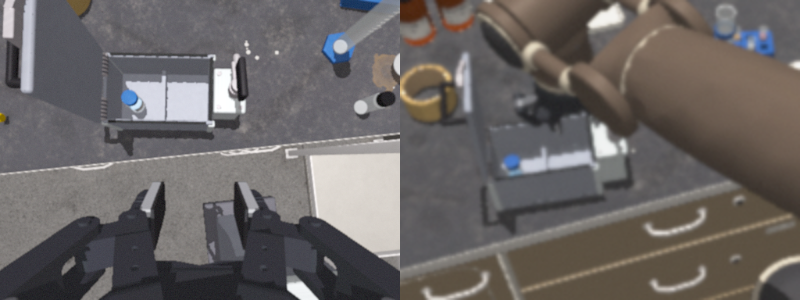

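The lid stands open at its stop with the bar at far left, and both bays are visible: the stored blue-cap vial is on the hinge side and the cam-side bay is empty. Next is the vial.

```bash
cat >> h.py <<'E'
def rows(G,yaw,lean=0.,back=0.,n=5,start=None):
    "uniform rows: straight line + constant turn; same turn per row, shift per row in tool axes"
    s,m=st(); a=A(yaw,lean); P=np.array(G)-a[:,2]*(.003+back)
    rv=R.from_matrix(m.T@a).as_rotvec(); d=(P-s["tcp_pos"])/n; mm=m; print("turn/row",np.round(rv/n/.5,3))
    for i in range(n):
        print(i,np.round(mm.T@d/.04,2)); mm=mm@R.from_rotvec(rv/n).as_matrix()
E
python3 -c "
from h import *
rows((.463,-.14,.048),1.46,0,.1,15)"
```

```text
t 9.97 tcp [0.3694 0.1764 0.3263] F [-0.2  0.3  0.4] w 0.498 q [ 0.45 -0.36  2.16 -0.18  1.09  2.19]
x [ 0.95  -0.1    0.296] y [-0.104 -0.995 -0.002] z [ 0.294 -0.029 -0.955]
turn/row [ 0.031 -0.032 -0.207]
0 [0.11 0.51 0.34]
1 [0.07 0.52 0.33]
2 [0.02 0.53 0.32]
3 [-0.03  0.54  0.31]
4 [-0.08  0.54  0.31]
5 [-0.13  0.53  0.3 ]
6 [-0.18  0.52  0.29]
7 [-0.23  0.5   0.29]
8 [-0.28  0.48  0.29]
9 [-0.32  0.45  0.28]
10 [-0.36  0.42  0.28]
11 [-0.4   0.39  0.28]
12 [-0.43  0.35  0.28]
13 [-0.46  0.3   0.28]
14 [-0.49  0.26  0.29]
```

Request:
{"op": "step_arm", "data": {
  "motion": [
    {"x":0.11,"y":0.51,"z":0.34,"wx":0.031,"wy":-0.032,"wz":-0.207,"fingers":0.6},
    {"x":0.07,"y":0.52,"z":0.33,"wx":0.031,"wy":-0.032,"wz":-0.207,"fingers":0.6},
    {"x":0.02,"y":0.53,"z":0.32,"wx":0.031,"wy":-0.032,"wz":-0.207,"fingers":0.6},
    {"x":-0.03,"y":0.54,"z":0.31,"wx":0.031,"wy":-0.032,"wz":-0.207,"fingers":0.6},
    {"x":-0.08,"y":0.54,"z":0.31,"wx":0.031,"wy":-0.032,"wz":-0.207,"fingers":0.6}
  ]
}}

```text
t: 10.38
tcp_pos: [0.3987, 0.0796, 0.2737]
eef_rot: [0.976, 0.189, 0.109, 0.006]
wrist_force: [0.1, 0.1, -0.6]
width: 0.599
```

Request:
{"op": "step_arm", "data": {
  "motion": [
    {"x":-0.13,"y":0.53,"z":0.3,"wx":0.031,"wy":-0.032,"wz":-0.207,"fingers":0.6},
    {"x":-0.18,"y":0.52,"z":0.29,"wx":0.031,"wy":-0.032,"wz":-0.207,"fingers":0.6},
    {"x":-0.23,"y":0.5,"z":0.29,"wx":0.031,"wy":-0.032,"wz":-0.207,"fingers":0.6},
    {"x":-0.28,"y":0.48,"z":0.29,"wx":0.031,"wy":-0.032,"wz":-0.207,"fingers":0.6},
    {"x":-0.32,"y":0.45,"z":0.28,"wx":0.031,"wy":-0.032,"wz":-0.207,"fingers":0.6}
  ]
}}

```text
t: 10.8
tcp_pos: [0.4258, -0.0275, 0.2147]
eef_rot: [0.899, 0.434, 0.058, 0.003]
wrist_force: [1.0, 0.4, 0.8]
width: 0.603
```

Request:
{"op": "step_arm", "data": {
  "motion": [
    {"x":-0.36,"y":0.42,"z":0.28,"wx":0.031,"wy":-0.032,"wz":-0.207,"fingers":0.6},
    {"x":-0.4,"y":0.39,"z":0.28,"wx":0.031,"wy":-0.032,"wz":-0.207,"fingers":0.6},
    {"x":-0.43,"y":0.35,"z":0.28,"wx":0.031,"wy":-0.032,"wz":-0.207,"fingers":0.6},
    {"x":-0.46,"y":0.3,"z":0.28,"wx":0.031,"wy":-0.032,"wz":-0.207,"fingers":0.6},
    {"x":-0.49,"y":0.26,"z":0.29,"wx":0.031,"wy":-0.032,"wz":-0.207,"fingers":0.6}
  ]
}}

```text
t: 11.22
tcp_pos: [0.4526, -0.1343, 0.1559]
eef_rot: [0.759, 0.651, 0.003, 0.001]
wrist_force: [-0.2, -0.4, 0.3]
width: 0.601
```

```bash
python3 -c "
from h import *
r=shot('wrist'); p=r['pixels'].copy(); np.savez('pics/w7.npz',**r)
for z in (0,.066): 
    u=proj(r,[.463,-.14,z])[0]; cv2.circle(p,tuple(int(v) for v in u),4,(0,0,255),1); print(u)
cv2.imwrite('pics/w7.png',cv2.resize(p,(800,600)))
sp('wrist','vial'); plan((.463,-.14,.048),1.46)
for d in silhouettes('wrist','vial')[:2]:
    q=np.argwhere(d['pixels'])[:,::-1]; print(round(d['conf'],2),q.min(0),q.max(0),q.mean(0))
"
```

```text
[265.48789256 188.10899708]
[269.0064958  211.15157411]
wrist vial [([0.463, -0.133, 0.065], 0.98)]
t 11.32 tcp [ 0.4523 -0.1349  0.1549] F [0.3 0.5 0. ] w 0.599 q [-0.38  0.14  2.07  0.    0.93 -0.23]
x [0.158 0.987 0.003] y [ 0.987 -0.158  0.003] z [ 0.004  0.003 -1.   ]
turn [ 0.006 -0.006 -0.096] then shift [-0.1   0.28  2.6 ]
0.78 [249 174] [285 229] [265.86763813 202.18943534]
```

View pics/w7.png

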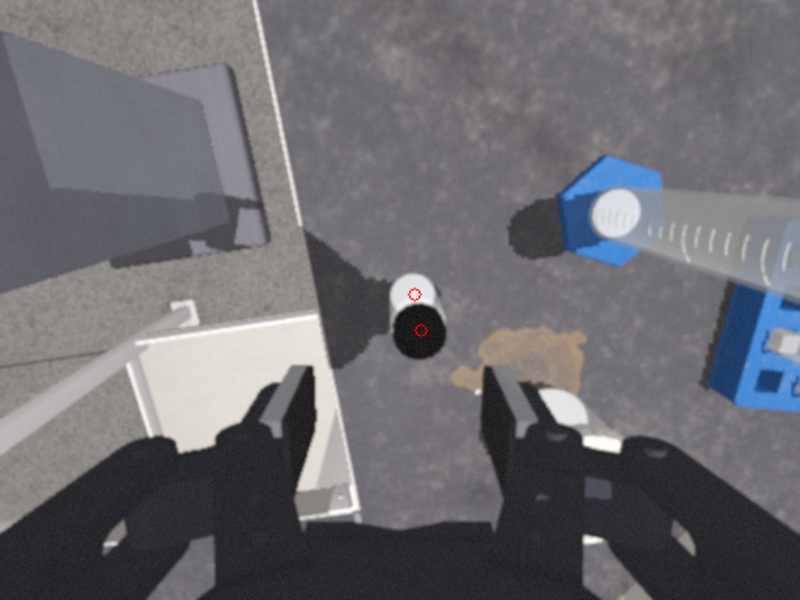

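The prediction falls on the vial's cap (419,331). I'll descend and grip.

Request:
{"op": "step_arm", "data": {
  "motion": [
    {"x":-0.1,"y":0.27,"z":0,"wx":0,"wy":0,"wz":-0.096,"fingers":0.6},
    {"x":0,"y":0,"z":0.65,"wx":0,"wy":0,"wz":0,"fingers":0.6},
    {"x":0,"y":0,"z":0.65,"wx":0,"wy":0,"wz":0,"fingers":0.6},
    {"x":0,"y":0,"z":0.65,"wx":0,"wy":0,"wz":0,"fingers":0.6},
    {"x":0,"y":0,"z":0.65,"wx":0,"wy":0,"wz":0,"fingers":0.6}
  ]
}}

```text
t: 11.78
tcp_pos: [0.4623, -0.1375, 0.0526]
eef_rot: [0.745, 0.667, 0.004, 0.002]
wrist_force: [0.3, -1.0, 0.3]
width: 0.603
```

Request:
{"op": "step_arm", "data": {
  "motion": [
    {"x":0,"y":0,"z":0,"wx":0,"wy":0,"wz":0,"fingers":0.5},
    {"x":0,"y":0,"z":0,"wx":0,"wy":0,"wz":0,"fingers":0.4},
    {"x":0,"y":0,"z":0,"wx":0,"wy":0,"wz":0,"fingers":0.3},
    {"x":0,"y":0,"z":0,"wx":0,"wy":0,"wz":0,"fingers":0.2},
    {"x":0,"y":0,"z":0,"wx":0,"wy":0,"wz":0,"fingers":0.2}
  ],
  "force": 30
}}

```text
t: 12.2
tcp_pos: [0.4627, -0.1387, 0.0547]
eef_rot: [0.745, 0.667, 0.004, 0.003]
wrist_force: [-0.6, 0.1, -0.7]
width: 0.299
```

Request:
{"op": "step_arm", "data": {
  "motion": [
    {"x":0,"y":0,"z":0,"wx":0,"wy":0,"wz":0,"fingers":0.1},
    {"x":0,"y":0,"z":-0.3,"wx":0,"wy":0,"wz":0,"fingers":0.1},
    {"x":0,"y":0,"z":-0.7,"wx":0,"wy":0,"wz":0,"fingers":0.1},
    {"x":0,"y":0,"z":-0.9,"wx":0,"wy":0,"wz":0,"fingers":0.1},
    {"x":0,"y":0,"z":-0.9,"wx":0,"wy":0,"wz":0,"fingers":0.1}
  ]
}}

```text
t: 12.62
tcp_pos: [0.4595, -0.1383, 0.166]
eef_rot: [0.745, 0.667, 0.003, 0.0]
wrist_force: [0.8, -0.1, -0.7]
width: 0.297
```

```bash
python3 -c "
from h import *
r=shot('wrist'); 
for d in silhouettes('wrist','vial')[:2]:
    q=np.argwhere(d['pixels'])[:,::-1]; print(round(d['conf'],2),q.min(0),q.max(0),q.mean(0))
rows((.5053,.1846,.2),1.46,0,0,12)"
```

```text
0.78 [224 206] [286 318] [254.52041718 264.98373696]
t 12.72 tcp [ 0.4655 -0.1407  0.1721] F [ 0.3  0.4 -0.5] w 0.299 q [-0.39  0.13  2.03  0.01  0.96 -0.28]
x [ 0.11   0.994 -0.001] y [ 0.994 -0.11   0.02 ] z [ 0.02  -0.003 -1.   ]
turn/row [0.003 0.    0.   ]
0 [ 0.68  0.01 -0.06]
1 [ 0.68  0.01 -0.06]
2 [ 0.68  0.01 -0.06]
3 [ 0.68  0.01 -0.06]
4 [ 0.68  0.01 -0.06]
5 [ 0.68  0.01 -0.06]
6 [ 0.68  0.01 -0.06]
7 [ 0.68  0.01 -0.06]
8 [ 0.68  0.01 -0.06]
9 [ 0.68  0.01 -0.06]
10 [ 0.68  0.01 -0.06]
11 [ 0.68  0.01 -0.06]
```

The vial is held (25 mm wide). I'll raise it over the cam wing, then carry it to the bay.

Request:
{"op": "step_arm", "data": {
  "motion": [
    {"x":0,"y":0,"z":-0.9,"wx":0.018,"wy":0,"wz":0,"fingers":0.1},
    {"x":0,"y":0,"z":-0.9,"wx":0.018,"wy":0,"wz":0,"fingers":0.1},
    {"x":0.9,"y":0.01,"z":0,"wx":0,"wy":0,"wz":0,"fingers":0.1},
    {"x":0.9,"y":0.01,"z":0,"wx":0,"wy":0,"wz":0,"fingers":0.1},
    {"x":0.9,"y":0.01,"z":0,"wx":0,"wy":0,"wz":0,"fingers":0.1}
  ]
}}

```text
t: 13.13
tcp_pos: [0.4737, -0.031, 0.2383]
eef_rot: [0.746, 0.666, -0.002, -0.005]
wrist_force: [0.4, -0.6, -1.1]
width: 0.298
```

Request:
{"op": "step_arm", "data": {
  "motion": [
    {"x":0.9,"y":0.01,"z":0,"wx":0,"wy":0,"wz":0,"fingers":0.1},
    {"x":0.9,"y":0.01,"z":0,"wx":0,"wy":0,"wz":0,"fingers":0.1},
    {"x":0.9,"y":0.01,"z":0,"wx":0,"wy":0,"wz":0,"fingers":0.1},
    {"x":0.9,"y":0.01,"z":0,"wx":0,"wy":0,"wz":0,"fingers":0.1},
    {"x":0.9,"y":0.01,"z":0,"wx":0,"wy":0,"wz":0,"fingers":0.1}
  ]
}}

```text
t: 13.55
tcp_pos: [0.4946, 0.1488, 0.2376]
eef_rot: [0.745, 0.667, -0.003, -0.006]
wrist_force: [0.4, -0.3, -0.1]
width: 0.3
```

```bash
python3 -c "
from h import *
r=shot('wrist'); np.savez('pics/w8.npz',**r); p=r['pixels'].copy()
y=-.112;c,s=np.cos(y),np.sin(y)
for a in [(-.054,-.085,.085),(.054,-.085,.085),(-.048,-.079,.085),(.048,-.079,.085),(.048,-.003,.028),(-.048,-.003,.028),(0,-.038,.006),(.054,.085,.085),(-.054,.085,.085)]:
    P=[.5098+c*a[0]-s*a[1],.2222+s*a[0]+c*a[1],a[2]]; cv2.circle(p,tuple(int(v) for v in proj(r,P)[0]),3,(0,0,255),1)
cv2.imwrite('pics/w8.png',cv2.resize(p,(800,600)))
plan((.5053,.1846,.0577),1.46)"
```

```text
t 13.6 tcp [0.4955 0.1548 0.238 ] F [ 1.7  4.2 -0. ] w 0.297 q [0.21 0.12 1.89 0.01 1.13 0.31]
x [0.108 0.994 0.01 ] y [ 0.994 -0.107 -0.011] z [-0.01   0.011 -1.   ]
turn [-0.023 -0.02   0.006] then shift [0.77 0.16 4.43]
```

View pics/w8.png

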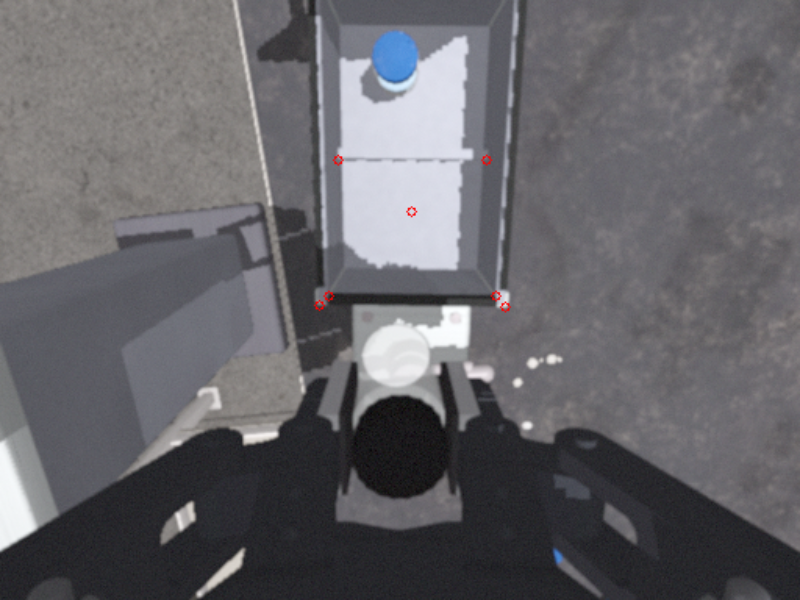

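The carrier model overlays to within about 1 mm, and the bay centre is at (411,211). I'll move over it and lower the vial.

Request:
{"op": "step_arm", "data": {
  "motion": [
    {"x":0.77,"y":0.16,"z":0,"wx":-0.023,"wy":-0.02,"wz":0,"fingers":0.1},
    {"x":0,"y":0,"z":0.4,"wx":0,"wy":0,"wz":0,"fingers":0.1},
    {"x":0,"y":0,"z":0.6,"wx":0,"wy":0,"wz":0,"fingers":0.1},
    {"x":0,"y":0,"z":0.6,"wx":0,"wy":0,"wz":0,"fingers":0.1},
    {"x":0,"y":0,"z":0.6,"wx":0,"wy":0,"wz":0,"fingers":0.1}
  ]
}}

```text
t: 14.02
tcp_pos: [0.5045, 0.1766, 0.1489]
eef_rot: [0.745, 0.667, -0.003, 0.002]
wrist_force: [0.5, -0.9, -0.8]
width: 0.299
```

```bash
python3 -c "
from h import *
plan((.5053,.1846,.0577),1.46)"
```

```text
t 14.02 tcp [0.5045 0.1766 0.1489] F [ 0.5 -0.9 -0.8] w 0.299 q [ 0.26  0.26  1.92 -0.01  0.95  0.37]
x [ 0.109  0.994 -0.007] y [ 0.994 -0.109 -0.   ] z [-0.001 -0.006 -1.   ]
turn [-0.001  0.013  0.003] then shift [ 0.2  -0.    2.21]
```

Request:
{"op": "step_arm", "data": {
  "motion": [
    {"x":0.1,"y":0,"z":0.5,"wx":0,"wy":0.01,"wz":0,"fingers":0.1},
    {"x":0,"y":0,"z":0.5,"wx":0,"wy":0,"wz":0,"fingers":0.1},
    {"x":0,"y":0,"z":0.4,"wx":0,"wy":0,"wz":0,"fingers":0.1},
    {"x":0,"y":0,"z":0.3,"wx":0,"wy":0,"wz":0,"fingers":0.1},
    {"x":0,"y":0,"z":0,"wx":0,"wy":0,"wz":0,"fingers":0.1}
  ]
}}

```text
t: 14.43
tcp_pos: [0.5025, 0.1793, 0.0789]
eef_rot: [0.745, 0.667, -0.004, -0.001]
wrist_force: [-0.3, 0.3, -0.9]
width: 0.296
```

Request:
{"op": "step_arm", "data": {
  "motion": [
    {"x":0,"y":0,"z":0,"wx":0,"wy":0,"wz":0,"fingers":0.1},
    {"x":0,"y":0,"z":0,"wx":0,"wy":0,"wz":0,"fingers":0.1},
    {"x":0,"y":0,"z":0.05,"wx":0,"wy":0,"wz":0,"fingers":0.1},
    {"x":0,"y":0,"z":0.05,"wx":0,"wy":0,"wz":0,"fingers":0.1},
    {"x":0,"y":0,"z":0,"wx":0,"wy":0,"wz":0,"fingers":0.1}
  ]
}}

```text
t: 14.85
tcp_pos: [0.5053, 0.1803, 0.0782]
eef_rot: [0.745, 0.667, -0.001, 0.0]
wrist_force: [0.1, -0.3, -0.0]
width: 0.297
```

```bash
python3 -c "
from h import *
plan((.5053,.1846,.0577),1.46)"
```

```text
t 14.85 tcp [0.5053 0.1803 0.0782] F [ 0.1 -0.3 -0. ] w 0.297 q [ 0.26  0.38  1.95 -0.    0.81  0.37]
x [ 0.11   0.994 -0.001] y [ 0.994 -0.11  -0.   ] z [-0.    -0.001 -1.   ]
turn [-0.     0.003  0.002] then shift [ 0.11 -0.01  0.44]
```

Request:
{"op": "step_arm", "data": {
  "motion": [
    {"x":0.1,"y":0,"z":0.15,"wx":0,"wy":0,"wz":0,"fingers":0.1},
    {"x":0,"y":0,"z":0.12,"wx":0,"wy":0,"wz":0,"fingers":0.1},
    {"x":0,"y":0,"z":0.04,"wx":0,"wy":0,"wz":0,"fingers":0.1},
    {"x":0,"y":0,"z":0.03,"wx":0,"wy":0,"wz":0,"fingers":0.1},
    {"x":0,"y":0,"z":0,"wx":0,"wy":0,"wz":0,"fingers":0.1}
  ]
}}

```text
t: 15.27
tcp_pos: [0.5049, 0.1841, 0.0635]
eef_rot: [0.745, 0.667, -0.002, -0.0]
wrist_force: [0.6, -1.1, -1.5]
width: 0.3
```

Request:
{"op": "step_arm", "data": {
  "motion": [
    {"x":0,"y":0,"z":0.02,"wx":0,"wy":0,"wz":0,"fingers":0.1},
    {"x":0,"y":0,"z":0.02,"wx":0,"wy":0,"wz":0,"fingers":0.1},
    {"x":0,"y":0,"z":0,"wx":0,"wy":0,"wz":0,"fingers":0.1},
    {"x":0,"y":0,"z":0,"wx":0,"wy":0,"wz":0,"fingers":0.1},
    {"x":0,"y":0,"z":0,"wx":0,"wy":0,"wz":0,"fingers":0.1}
  ]
}}

```text
t: 15.68
tcp_pos: [0.5055, 0.1841, 0.0626]
eef_rot: [0.745, 0.667, -0.001, 0.0]
wrist_force: [-0.3, 0.3, -0.9]
width: 0.296
```

Request:
{"op": "step_arm", "data": {
  "motion": [
    {"x":0,"y":0,"z":0.02,"wx":0,"wy":0,"wz":0,"fingers":0.1},
    {"x":0,"y":0,"z":0.02,"wx":0,"wy":0,"wz":0,"fingers":0.1},
    {"x":0,"y":0,"z":0,"wx":0,"wy":0,"wz":0,"fingers":0.1},
    {"x":0,"y":0,"z":0,"wx":0,"wy":0,"wz":0,"fingers":0.1},
    {"x":0,"y":0,"z":0,"wx":0,"wy":0,"wz":0,"fingers":0.1}
  ]
}}

```text
t: 16.1
tcp_pos: [0.5053, 0.1841, 0.0609]
eef_rot: [0.745, 0.667, -0.001, 0.0]
wrist_force: [0.8, -0.2, -0.4]
width: 0.296
```

Request:
{"op": "step_arm", "data": {
  "motion": [
    {"x":0,"y":0,"z":0.02,"wx":0,"wy":0,"wz":0,"fingers":0.1},
    {"x":0,"y":0,"z":0,"wx":0,"wy":0,"wz":0,"fingers":0.1},
    {"x":0,"y":0,"z":0,"wx":0,"wy":0,"wz":0,"fingers":0.1},
    {"x":0,"y":0,"z":0,"wx":0,"wy":0,"wz":0,"fingers":0.1},
    {"x":0,"y":0,"z":0,"wx":0,"wy":0,"wz":0,"fingers":0.1}
  ]
}}

```text
t: 16.52
tcp_pos: [0.5054, 0.1842, 0.0601]
eef_rot: [0.745, 0.667, -0.001, 0.0]
wrist_force: [0.0, 0.2, -0.7]
width: 0.299
```

Request:
{"op": "step_arm", "data": {
  "motion": [
    {"x":0,"y":0,"z":0.025,"wx":0,"wy":0,"wz":0,"fingers":0.1},
    {"x":0,"y":0,"z":0,"wx":0,"wy":0,"wz":0,"fingers":0.1},
    {"x":0,"y":0,"z":0,"wx":0,"wy":0,"wz":0,"fingers":0.1},
    {"x":0,"y":0,"z":0,"wx":0,"wy":0,"wz":0,"fingers":0.1},
    {"x":0,"y":0,"z":0,"wx":0,"wy":0,"wz":0,"fingers":0.1}
  ]
}}

```text
t: 16.93
tcp_pos: [0.5056, 0.1843, 0.0597]
eef_rot: [0.745, 0.667, -0.001, 0.0]
wrist_force: [-1.6, 0.7, 5.1]
width: 0.302
```

Request:
{"op": "step_arm", "data": {
  "motion": [
    {"x":0,"y":0,"z":0.025,"wx":0,"wy":0,"wz":0,"fingers":0.1},
    {"x":0,"y":0,"z":0,"wx":0,"wy":0,"wz":0,"fingers":0.1},
    {"x":0,"y":0,"z":0,"wx":0,"wy":0,"wz":0,"fingers":0.1},
    {"x":0,"y":0,"z":0,"wx":0,"wy":0,"wz":0,"fingers":0.1},
    {"x":0,"y":0,"z":0,"wx":0,"wy":0,"wz":0,"fingers":0.1}
  ]
}}

```text
t: 17.35
tcp_pos: [0.5057, 0.1844, 0.0597]
eef_rot: [0.745, 0.667, -0.001, 0.0]
wrist_force: [-4.3, 0.5, 12.0]
width: 0.299
```

The vial is on the floor (force rises to 12 N). I'll ease off 1 mm, open partly and rise.

Request:
{"op": "step_arm", "data": {
  "motion": [
    {"x":0,"y":0,"z":-0.03,"wx":0,"wy":0,"wz":0,"fingers":0.1},
    {"x":0,"y":0,"z":0,"wx":0,"wy":0,"wz":0,"fingers":0.4},
    {"x":0,"y":0,"z":0,"wx":0,"wy":0,"wz":0,"fingers":0.55},
    {"x":0,"y":0,"z":0,"wx":0,"wy":0,"wz":0,"fingers":0.55},
    {"x":0,"y":0,"z":0,"wx":0,"wy":0,"wz":0,"fingers":0.55}
  ]
}}

```text
t: 17.77
tcp_pos: [0.5043, 0.1844, 0.0603]
eef_rot: [0.745, 0.667, -0.002, -0.001]
wrist_force: [-6.7, -0.1, 13.2]
width: 0.544
```

Request:
{"op": "step_arm", "data": {
  "motion": [
    {"x":0,"y":0,"z":-0.2,"wx":0,"wy":0,"wz":0,"fingers":0.55},
    {"x":0,"y":0,"z":-0.6,"wx":0,"wy":0,"wz":0,"fingers":0.55},
    {"x":0,"y":0,"z":-0.9,"wx":0,"wy":0,"wz":0,"fingers":0.55},
    {"x":0,"y":0,"z":-0.9,"wx":0,"wy":0,"wz":0,"fingers":0.55},
    {"x":0,"y":0,"z":-0.9,"wx":0,"wy":0,"wz":0,"fingers":0.55}
  ]
}}

```text
t: 18.18
tcp_pos: [0.5052, 0.1841, 0.2001]
eef_rot: [0.745, 0.667, -0.001, 0.0]
wrist_force: [0.9, -0.4, 0.5]
width: 0.549
```

Request:
{"op": "step_arm", "data": {
  "motion": [
    {"x":-0.5,"y":-0.5,"z":-0.9,"wx":0,"wy":0,"wz":0,"fingers":0.3},
    {"x":-0.5,"y":-0.5,"z":-0.9,"wx":0,"wy":0,"wz":0,"fingers":0.2},
    {"x":-0.5,"y":-0.5,"z":-0.9,"wx":0,"wy":0,"wz":0,"fingers":0.1},
    {"x":0,"y":0,"z":0,"wx":0,"wy":0,"wz":0,"fingers":0},
    {"x":0,"y":0,"z":0,"wx":0,"wy":0,"wz":0,"fingers":0}
  ]
}}

```text
t: 18.6
tcp_pos: [0.4465, 0.136, 0.3006]
eef_rot: [0.745, 0.667, 0.002, 0.002]
wrist_force: [0.7, -0.3, -0.3]
width: 0.001
```

```bash
python3 -c "
from h import *
r=shot('wrist','w9'); np.savez('pics/w9.npz',**r); sp('wrist','vial','lid_handle')
y=-.112;c,s=np.cos(y),np.sin(y)
def wp(a): return np.array([.5098+c*a[0]-s*a[1],.2222+s*a[0]+c*a[1],a[2]])
bar=wp((0,.085+.0335,.222)); print(bar)
rows(wp((0,.085+.0335+.035,.3)),-.112,.3,0,14)"
```

```text
wrist vial [([0.503, 0.184, 0.07], 0.61)]
wrist lid_handle [([0.516, 0.207, 0.029], 0.43)]
[0.52304427 0.33995754 0.222     ]
t 18.75 tcp [0.445  0.1362 0.2963] F [ 0.1 -0.4 -0.1] w -0.002 q [ 0.2  -0.05  1.94 -0.    1.25  0.31]
x [ 0.11   0.994 -0.002] y [ 0.994 -0.11  -0.003] z [-0.003 -0.002 -1.   ]
turn/row [-0.034  0.034  0.223]
0 [ 0.44  0.1  -0.01]
1 [ 0.45  0.05 -0.  ]
2 [ 0.45 -0.    0.  ]
3 [ 0.45 -0.05  0.01]
4 [ 0.44 -0.1   0.02]
5 [ 0.42 -0.15  0.02]
6 [ 0.4  -0.2   0.03]
7 [ 0.38 -0.24  0.03]
8 [ 0.35 -0.28  0.03]
9 [ 0.32 -0.32  0.03]
10 [ 0.28 -0.35  0.03]
11 [ 0.24 -0.38  0.03]
12 [ 0.19 -0.41  0.03]
13 [ 0.14 -0.43  0.02]
```

View pics/w9.png

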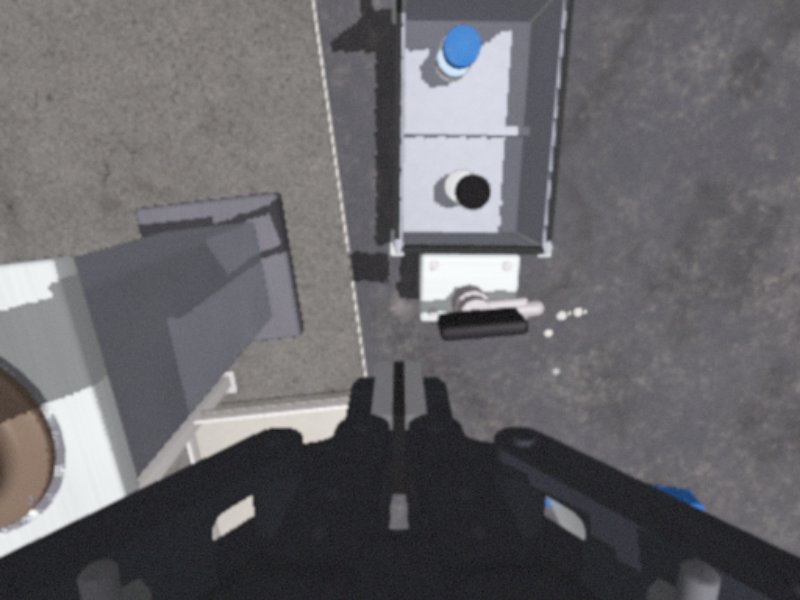

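The new vial stands upright in its bay (470,190), with the stored one untouched at (460,50). Next I close the lid: with shut fingers I'll go behind the bar and pull it over.

```bash
cat >> h.py <<'E'
Y=-.112;CY,SY=np.cos(Y),np.sin(Y)
def wp(a): return np.array([.5098+CY*a[0]-SY*a[1],.2222+SY*a[0]+CY*a[1],a[2]])
def B(yaw,lean): return (R.from_rotvec(-lean*np.array([-SY,CY,0])).as_matrix())@A(yaw,0)
def go(C,a,n=5):
    "C grasp point in carrier coords"
    s,m=st(); P=wp(C)-a[:,2]*.003; rv=R.from_matrix(m.T@a).as_rotvec(); d=(P-s["tcp_pos"])/n; mm=m; print("turn/row",np.round(rv/n/.5,3))
    for i in range(n): print(i,np.round(mm.T@d/.04,2)); mm=mm@R.from_rotvec(rv/n).as_matrix()
E
python3 -c "
from h import *
r=dict(np.load('pics/w6.npz'))
for l in (1.4,1.5):
  al=l+.319
  for x in (-.036,.036): print(l,proj(r,wp((x,.085-.137*np.cos(al),.089+.137*np.sin(al))))[0])
go((0,.151,.335),B(1.46,.3),8)"
```

```text
1.4 [ 31.66950892 105.96134316]
1.4 [34.42685465 11.73781621]
1.5 [ 16.49803957 106.87110157]
1.5 [19.34885766 13.68510157]
t 18.75 tcp [0.445  0.1362 0.2963] F [ 0.1 -0.4 -0.1] w -0.002 q [ 0.2  -0.05  1.94 -0.    1.25  0.31]
x [ 0.11   0.994 -0.002] y [ 0.994 -0.11  -0.003] z [-0.003 -0.002 -1.   ]
turn/row [-0.076  0.     0.   ]
0 [ 0.76  0.17 -0.13]
1 [ 0.76  0.17 -0.13]
2 [ 0.76  0.18 -0.12]
3 [ 0.76  0.18 -0.11]
4 [ 0.76  0.19 -0.1 ]
5 [ 0.76  0.19 -0.1 ]
6 [ 0.76  0.19 -0.09]
7 [ 0.76  0.2  -0.08]
```

Request:
{"op": "step_arm", "data": {
  "motion": [
    {"x":0.2,"y":0.2,"z":-0.4,"wx":-0.2,"wy":0,"wz":0,"fingers":0},
    {"x":0.2,"y":0.2,"z":-0.3,"wx":-0.2,"wy":0,"wz":0,"fingers":0},
    {"x":0.2,"y":0.2,"z":-0.3,"wx":-0.2,"wy":0,"wz":0,"fingers":0},
    {"x":0.8,"y":0.14,"z":0,"wx":0,"wy":0,"wz":0,"fingers":0},
    {"x":0.8,"y":0.14,"z":0,"wx":0,"wy":0,"wz":0,"fingers":0}
  ]
}}

```text
t: 19.17
tcp_pos: [0.4849, 0.2209, 0.3415]
eef_rot: [0.737, 0.66, 0.098, 0.111]
wrist_force: [1.4, 0.1, -0.2]
width: 0.002
```

Request:
{"op": "step_arm", "data": {
  "motion": [
    {"x":0.8,"y":0.14,"z":0,"wx":0,"wy":0,"wz":0,"fingers":0},
    {"x":0.8,"y":0.14,"z":0,"wx":0,"wy":0,"wz":0,"fingers":0},
    {"x":0.8,"y":0.14,"z":0,"wx":0,"wy":0,"wz":0,"fingers":0},
    {"x":0.8,"y":0.14,"z":0,"wx":0,"wy":0,"wz":0,"fingers":0},
    {"x":0.8,"y":0.14,"z":0,"wx":0,"wy":0,"wz":0,"fingers":0}
  ]
}}

```text
t: 19.58
tcp_pos: [0.5298, 0.3784, 0.3474]
eef_rot: [0.736, 0.661, 0.096, 0.111]
wrist_force: [0.7, 0.0, 0.0]
width: 0.002
```

```bash
python3 -c "
from h import *
go((0,.151,.222),B(1.46,.3),5)"
```

```text
t 19.58 tcp [0.5298 0.3784 0.3474] F [0.7 0.  0. ] w 0.002 q [ 0.65  0.18  1.63 -0.23  1.13  0.83]
x [ 0.109  0.994 -0.005] y [ 0.951 -0.102  0.291] z [ 0.289 -0.037 -0.957]
turn/row [-0.002  0.002  0.001]
0 [-0.03 -0.19  0.58]
1 [-0.03 -0.19  0.58]
2 [-0.03 -0.2   0.58]
3 [-0.03 -0.2   0.58]
4 [-0.03 -0.2   0.58]
```

Request:
{"op": "step_arm", "data": {
  "motion": [
    {"x":0,"y":-0.19,"z":0.58,"wx":0,"wy":0,"wz":0,"fingers":0},
    {"x":0,"y":-0.19,"z":0.58,"wx":0,"wy":0,"wz":0,"fingers":0},
    {"x":0,"y":-0.19,"z":0.58,"wx":0,"wy":0,"wz":0,"fingers":0},
    {"x":0,"y":-0.19,"z":0.58,"wx":0,"wy":0,"wz":0,"fingers":0},
    {"x":0,"y":-0.19,"z":0.58,"wx":0,"wy":0,"wz":0,"fingers":0}
  ]
}}

```text
t: 20.0
tcp_pos: [0.5267, 0.3766, 0.2242]
eef_rot: [0.736, 0.661, 0.096, 0.111]
wrist_force: [0.1, 1.5, 0.5]
width: -0.0
```

```bash
python3 -c "
from h import *
go((0,.14,.218),B(1.46,.3),5)"
```

```text
t 20.0 tcp [0.5267 0.3766 0.2242] F [0.1 1.5 0.5] w -0.0 q [ 0.65  0.28  1.76 -0.26  0.9   0.9 ]
x [ 0.109  0.994 -0.005] y [ 0.951 -0.102  0.291] z [ 0.289 -0.036 -0.957]
turn/row [-0.002  0.002  0.001]
0 [-0.08 -0.01  0.02]
1 [-0.08 -0.01  0.02]
2 [-0.08 -0.01  0.02]
3 [-0.08 -0.01  0.02]
4 [-0.08 -0.01  0.02]
```

Request:
{"op": "step_arm", "data": {
  "motion": [
    {"x":-0.2,"y":0,"z":0,"wx":0,"wy":0,"wz":0,"fingers":0},
    {"x":-0.2,"y":0,"z":0,"wx":0,"wy":0,"wz":0,"fingers":0},
    {"x":-0.2,"y":0,"z":0,"wx":0,"wy":0,"wz":0,"fingers":0},
    {"x":-0.2,"y":0,"z":0,"wx":0,"wy":0,"wz":0,"fingers":0},
    {"x":-0.2,"y":0,"z":0,"wx":0,"wy":0,"wz":0,"fingers":0}
  ]
}}

```text
t: 20.42
tcp_pos: [0.5242, 0.3375, 0.2313]
eef_rot: [0.737, 0.66, 0.101, 0.111]
wrist_force: [-2.5, 4.0, 1.8]
width: -0.002
```

Request:
{"op": "step_arm", "data": {
  "motion": [
    {"x":-0.2,"y":0,"z":0,"wx":0,"wy":0,"wz":0,"fingers":0},
    {"x":-0.2,"y":0,"z":0,"wx":0,"wy":0,"wz":0,"fingers":0},
    {"x":-0.2,"y":0,"z":0,"wx":0,"wy":0,"wz":0,"fingers":0},
    {"x":-0.2,"y":0,"z":0,"wx":0,"wy":0,"wz":0,"fingers":0},
    {"x":-0.2,"y":0,"z":0,"wx":0,"wy":0,"wz":0,"fingers":0}
  ]
}}

```text
t: 20.83
tcp_pos: [0.5196, 0.296, 0.2295]
eef_rot: [0.736, 0.66, 0.099, 0.112]
wrist_force: [2.2, 2.4, -1.2]
width: 0.0
```

Request:
{"op": "step_arm", "data": {
  "motion": [
    {"x":-0.2,"y":-0.035,"z":0.12,"wx":0,"wy":0,"wz":0,"fingers":0},
    {"x":-0.2,"y":-0.035,"z":0.12,"wx":0,"wy":0,"wz":0,"fingers":0},
    {"x":-0.2,"y":-0.035,"z":0.12,"wx":0,"wy":0,"wz":0,"fingers":0},
    {"x":-0.2,"y":-0.035,"z":0.12,"wx":0,"wy":0,"wz":0,"fingers":0},
    {"x":-0.2,"y":-0.035,"z":0.12,"wx":0,"wy":0,"wz":0,"fingers":0}
  ]
}}

```text
t: 21.25
tcp_pos: [0.5144, 0.2559, 0.2028]
eef_rot: [0.737, 0.66, 0.098, 0.111]
wrist_force: [-0.0, 1.6, 1.2]
width: -0.005
```

Request:
{"op": "step_arm", "data": {
  "motion": [
    {"x":-0.18,"y":-0.04,"z":0.13,"wx":0,"wy":0,"wz":0,"fingers":0},
    {"x":-0.18,"y":-0.04,"z":0.13,"wx":0,"wy":0,"wz":0,"fingers":0},
    {"x":-0.18,"y":-0.04,"z":0.13,"wx":0,"wy":0,"wz":0,"fingers":0},
    {"x":-0.18,"y":-0.04,"z":0.13,"wx":0,"wy":0,"wz":0,"fingers":0},
    {"x":-0.18,"y":-0.04,"z":0.13,"wx":0,"wy":0,"wz":0,"fingers":0}
  ]
}}

```text
t: 21.67
tcp_pos: [0.5105, 0.2218, 0.1754]
eef_rot: [0.737, 0.66, 0.099, 0.11]
wrist_force: [1.5, 8.8, -6.8]
width: -0.001
```

```bash
python3 -c "
from h import *
st(); r=shot('wrist'); t=shot('top')
p=np.hstack([r['pixels'],cv2.resize(t['pixels'][110:260,110:310],(512,384))]); cv2.imwrite('pics/c10.png',cv2.resize(p,(800,300)))"
```

```text
t 21.67 tcp [0.5105 0.2218 0.1754] F [ 1.5  8.8 -6.8] w -0.001 q [ 0.41  0.15  2.03 -0.22  0.71  0.67]
x [0.11  0.994 0.001] y [ 0.95  -0.106  0.294] z [ 0.292 -0.031 -0.956]
```

View pics/c10.png

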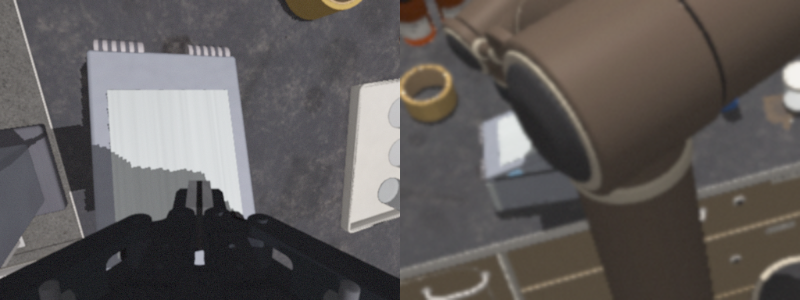

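The lid is coming down and stands at about 0.4 rad, below the balance point. I'll back off the bar, rise, and let it sink.

Request:
{"op": "step_arm", "data": {
  "motion": [
    {"x":0.2,"y":0,"z":-0.2,"wx":0,"wy":0,"wz":0,"fingers":0},
    {"x":0.2,"y":0,"z":-0.5,"wx":0,"wy":0,"wz":0,"fingers":0},
    {"x":0,"y":0,"z":-0.9,"wx":0,"wy":0,"wz":0,"fingers":0},
    {"x":0,"y":0,"z":-0.9,"wx":0,"wy":0,"wz":0,"fingers":0},
    {"x":0,"y":0,"z":-0.9,"wx":0,"wy":0,"wz":0,"fingers":0}
  ]
}}

```text
t: 22.18
tcp_pos: [0.4726, 0.2422, 0.3091]
eef_rot: [0.736, 0.66, 0.099, 0.112]
wrist_force: [0.5, 0.7, -0.9]
width: 0.002
```

```bash
python3 -c "
from h import *
go((0,-.12,.137+.09),A(-.02,0),15)"
```

```text
t 22.18 tcp [0.4726 0.2422 0.3091] F [ 0.5  0.7 -0.9] w 0.002 q [ 0.48 -0.06  1.96 -0.2   1.    0.68]
x [ 0.109  0.994 -0.002] y [ 0.95  -0.104  0.295] z [ 0.293 -0.034 -0.956]
turn/row [ 0.033 -0.029  0.196]
0 [-0.23  0.02  0.15]
1 [-0.22  0.05  0.15]
2 [-0.21  0.07  0.15]
3 [-0.2   0.09  0.15]
4 [-0.19  0.12  0.15]
5 [-0.18  0.14  0.15]
6 [-0.16  0.15  0.15]
7 [-0.14  0.17  0.15]
8 [-0.12  0.19  0.15]
9 [-0.1   0.2   0.15]
10 [-0.08  0.21  0.15]
11 [-0.05  0.22  0.15]
12 [-0.03  0.23  0.14]
13 [-0.01  0.23  0.14]
14 [0.02 0.23 0.14]
```

Request:
{"op": "step_arm", "data": {
  "motion": [
    {"x":-0.23,"y":0.02,"z":0.15,"wx":0.033,"wy":-0.029,"wz":0.196,"fingers":0.4},
    {"x":-0.22,"y":0.05,"z":0.15,"wx":0.033,"wy":-0.029,"wz":0.196,"fingers":0.4},
    {"x":-0.21,"y":0.07,"z":0.15,"wx":0.033,"wy":-0.029,"wz":0.196,"fingers":0.4},
    {"x":-0.2,"y":0.09,"z":0.15,"wx":0.033,"wy":-0.029,"wz":0.196,"fingers":0.4},
    {"x":-0.19,"y":0.12,"z":0.15,"wx":0.033,"wy":-0.029,"wz":0.196,"fingers":0.4}
  ]
}}

```text
t: 22.6
tcp_pos: [0.4814, 0.1957, 0.2819]
eef_rot: [0.882, 0.459, 0.07, 0.078]
wrist_force: [0.2, -0.2, 0.3]
width: 0.4
```

Request:
{"op": "step_arm", "data": {
  "motion": [
    {"x":-0.18,"y":0.14,"z":0.15,"wx":0.033,"wy":-0.029,"wz":0.196,"fingers":0.4},
    {"x":-0.16,"y":0.15,"z":0.15,"wx":0.033,"wy":-0.029,"wz":0.196,"fingers":0.4},
    {"x":-0.14,"y":0.17,"z":0.15,"wx":0.033,"wy":-0.029,"wz":0.196,"fingers":0.4},
    {"x":-0.12,"y":0.19,"z":0.15,"wx":0.033,"wy":-0.029,"wz":0.196,"fingers":0.4},
    {"x":-0.1,"y":0.2,"z":0.15,"wx":0.033,"wy":-0.029,"wz":0.196,"fingers":0.4}
  ]
}}

```text
t: 23.02
tcp_pos: [0.4893, 0.149, 0.2558]
eef_rot: [0.972, 0.231, 0.036, 0.039]
wrist_force: [-0.0, -0.7, -0.2]
width: 0.4
```

Request:
{"op": "step_arm", "data": {
  "motion": [
    {"x":-0.08,"y":0.21,"z":0.1,"wx":0.033,"wy":-0.029,"wz":0.196,"fingers":0.4},
    {"x":-0.05,"y":0.22,"z":0.1,"wx":0.033,"wy":-0.029,"wz":0.196,"fingers":0.4},
    {"x":-0.03,"y":0.23,"z":0.1,"wx":0.033,"wy":-0.029,"wz":0.196,"fingers":0.4},
    {"x":-0.01,"y":0.23,"z":0.1,"wx":0.033,"wy":-0.029,"wz":0.196,"fingers":0.4},
    {"x":0.02,"y":0.23,"z":0.1,"wx":0.033,"wy":-0.029,"wz":0.196,"fingers":0.4}
  ]
}}

```text
t: 23.43
tcp_pos: [0.4968, 0.1029, 0.2378]
eef_rot: [1.0, -0.012, 0.0, -0.002]
wrist_force: [-0.2, 0.4, 0.5]
width: 0.401
```

```bash
python3 -c "
from h import *
r=shot('wrist'); p=r['pixels'].copy()
for q in [(0,-.12,.148),(-.056,-.089,.102),(.056,-.089,.102),(-.036,-.0437,.136),(.036,-.0437,.136)]: cv2.circle(p,tuple(int(v) for v in proj(r,wp(q))[0]),3,(0,0,255),1)
cv2.imwrite('pics/w11.png',cv2.resize(p,(800,600)))
go((0,-.12,.138),A(-.02,0),5)"
```

```text
t 23.48 tcp [0.4969 0.101  0.237 ] F [ 0.1 -2.3 -0.8] w 0.4 q [0.11 0.1  1.92 0.   1.12 1.71]
x [ 1.    -0.028 -0.001] y [-0.028 -1.    -0.003] z [-0.001  0.003 -1.   ]
turn/row [-0.001  0.    -0.003]
0 [-0.   -0.01  0.48]
1 [-0.   -0.01  0.48]
2 [-0.   -0.01  0.48]
3 [-0.   -0.01  0.48]
4 [-0.   -0.01  0.48]
```

View pics/w11.png

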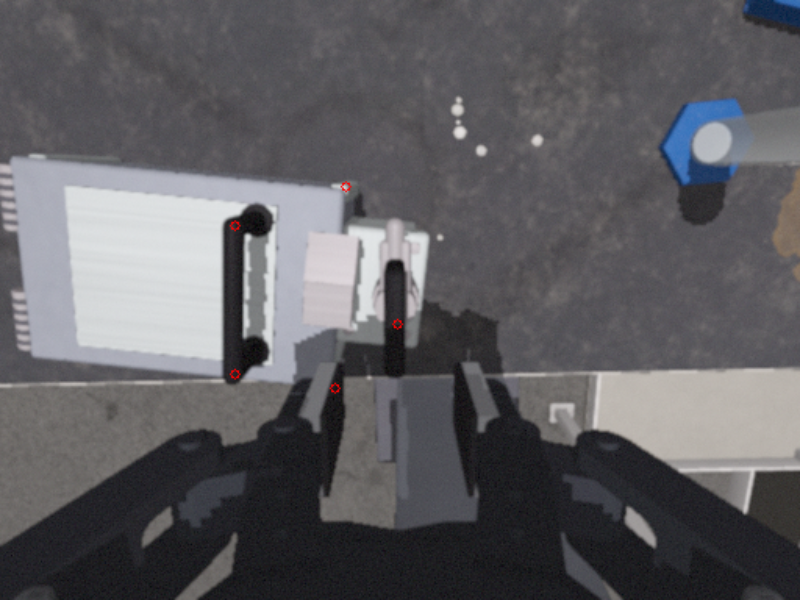

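The lid is back near its loose position: the bar matches its predicted ends at (235,226) and (235,375). The wing is centred at (395,319) along the tool's x. I'll descend and grip it.

Request:
{"op": "step_arm", "data": {
  "motion": [
    {"x":0,"y":-0.01,"z":0.6,"wx":0,"wy":0,"wz":0,"fingers":0.4},
    {"x":0,"y":-0.01,"z":0.6,"wx":0,"wy":0,"wz":0,"fingers":0.4},
    {"x":0,"y":-0.01,"z":0.6,"wx":0,"wy":0,"wz":0,"fingers":0.4},
    {"x":0,"y":0,"z":0.55,"wx":0,"wy":0,"wz":0,"fingers":0.4},
    {"x":0,"y":0,"z":0,"wx":0,"wy":0,"wz":0,"fingers":0.4}
  ]
}}

```text
t: 23.9
tcp_pos: [0.4926, 0.1046, 0.1392]
eef_rot: [1.0, -0.009, -0.005, -0.001]
wrist_force: [-1.2, -1.4, -0.0]
width: 0.397
```

Request:
{"op": "step_arm", "data": {
  "motion": [
    {"x":0,"y":0,"z":0,"wx":0,"wy":0,"wz":0,"fingers":0.4},
    {"x":0,"y":0,"z":0,"wx":0,"wy":0,"wz":0,"fingers":0.3},
    {"x":0,"y":0,"z":0,"wx":0,"wy":0,"wz":0,"fingers":0.2},
    {"x":0,"y":0,"z":0,"wx":0,"wy":0,"wz":0,"fingers":0.1},
    {"x":0,"y":0,"z":0,"wx":0,"wy":0,"wz":0,"fingers":0}
  ],
  "force": 60
}}

```text
t: 24.32
tcp_pos: [0.4976, 0.1051, 0.1448]
eef_rot: [1.0, -0.01, 0.001, -0.003]
wrist_force: [-1.6, 1.6, 4.7]
width: 0.101
```

Request:
{"op": "step_arm", "data": {
  "motion": [
    {"x":0,"y":0,"z":0,"wx":0,"wy":0,"wz":0,"fingers":0},
    {"x":0,"y":0,"z":0,"wx":0,"wy":0,"wz":0,"fingers":0},
    {"x":0,"y":0,"z":0,"wx":0,"wy":0,"wz":0,"fingers":0},
    {"x":0,"y":0,"z":0,"wx":0,"wy":0,"wz":0,"fingers":0},
    {"x":0,"y":0,"z":0,"wx":0,"wy":0,"wz":0,"fingers":0}
  ]
}}

```text
t: 24.73
tcp_pos: [0.4976, 0.1051, 0.1448]
eef_rot: [1.0, -0.01, 0.001, -0.003]
wrist_force: [-0.3, 1.0, 5.8]
width: 0.105
```

```bash
python3 -c "
from h import *
st(); r=shot('wrist','w12'); print(state()['ft_torque'],wp((0,-.12,.135)))"
```

```text
t 24.73 tcp [0.4976 0.1051 0.1448] F [-0.3  1.   5.8] w 0.105 q [0.12 0.22 1.99 0.01 0.93 1.71]
x [ 1.    -0.02   0.003] y [-0.02  -1.    -0.005] z [ 0.003  0.005 -1.   ]
[ 0.10029483  0.18081374 -0.0507902 ] [0.49638808 0.10295185 0.135     ]
```

View pics/w12.png

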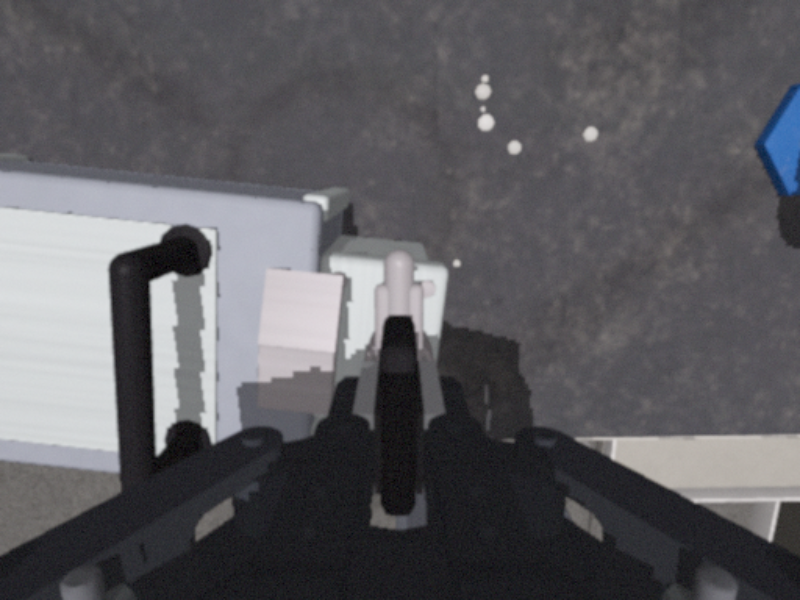

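The wing is gripped (9 mm wide). Now the quarter turn, counter-clockwise, which is negative wz.

Request:
{"op": "step_arm", "data": {
  "motion": [
    {"x":0,"y":0,"z":0,"wx":0,"wy":0,"wz":-0.15,"fingers":0},
    {"x":0,"y":0,"z":0,"wx":0,"wy":0,"wz":-0.15,"fingers":0},
    {"x":0,"y":0,"z":0,"wx":0,"wy":0,"wz":-0.15,"fingers":0},
    {"x":0,"y":0,"z":0,"wx":0,"wy":0,"wz":-0.15,"fingers":0},
    {"x":0,"y":0,"z":0,"wx":0,"wy":0,"wz":-0.15,"fingers":0}
  ]
}}

```text
t: 25.2
tcp_pos: [0.4974, 0.1059, 0.1448]
eef_rot: [0.984, 0.178, 0.002, -0.003]
wrist_force: [-1.1, 4.3, 6.3]
width: 0.104
```

Request:
{"op": "step_arm", "data": {
  "motion": [
    {"x":0,"y":0,"z":0,"wx":0,"wy":0,"wz":-0.15,"fingers":0},
    {"x":0,"y":0,"z":0,"wx":0,"wy":0,"wz":-0.15,"fingers":0},
    {"x":0,"y":0,"z":0,"wx":0,"wy":0,"wz":-0.15,"fingers":0},
    {"x":0,"y":0,"z":0,"wx":0,"wy":0,"wz":-0.15,"fingers":0},
    {"x":0,"y":0,"z":0,"wx":0,"wy":0,"wz":-0.15,"fingers":0}
  ]
}}

```text
t: 25.62
tcp_pos: [0.497, 0.1066, 0.1449]
eef_rot: [0.934, 0.358, 0.002, -0.004]
wrist_force: [-2.5, 6.2, 7.3]
width: 0.103
```

```bash
python3 -c "
from h import *
st(); print(state()['ft_torque'])"
```

```text
t 25.62 tcp [0.497  0.1066 0.1449] F [-2.5  6.2  7.3] w 0.103 q [0.12 0.22 1.99 0.01 0.93 0.95]
x [0.744 0.668 0.007] y [ 0.668 -0.744 -0.005] z [ 0.002  0.009 -1.   ]
[ 0.95025864  0.44114792 -0.15716696]
```

Request:
{"op": "step_arm", "data": {
  "motion": [
    {"x":0,"y":0,"z":0,"wx":0,"wy":0,"wz":-0.15,"fingers":0},
    {"x":0,"y":0,"z":0,"wx":0,"wy":0,"wz":-0.15,"fingers":0},
    {"x":0,"y":0,"z":0,"wx":0,"wy":0,"wz":-0.15,"fingers":0},
    {"x":0,"y":0,"z":0,"wx":0,"wy":0,"wz":-0.15,"fingers":0},
    {"x":0,"y":0,"z":0,"wx":0,"wy":0,"wz":-0.15,"fingers":0}
  ]
}}

```text
t: 26.03
tcp_pos: [0.4963, 0.1071, 0.1448]
eef_rot: [0.851, 0.525, 0.002, -0.004]
wrist_force: [-3.5, 6.9, 9.5]
width: 0.101
```

Request:
{"op": "step_arm", "data": {
  "motion": [
    {"x":0,"y":0,"z":0,"wx":0,"wy":0,"wz":-0.15,"fingers":0},
    {"x":0,"y":0,"z":0,"wx":0,"wy":0,"wz":-0.15,"fingers":0},
    {"x":0,"y":0,"z":0,"wx":0,"wy":0,"wz":-0.15,"fingers":0},
    {"x":0,"y":0,"z":0,"wx":0,"wy":0,"wz":-0.15,"fingers":0},
    {"x":0,"y":0,"z":0,"wx":0,"wy":0,"wz":-0.12,"fingers":0}
  ]
}}

```text
t: 26.45
tcp_pos: [0.4955, 0.1073, 0.1448]
eef_rot: [0.743, 0.669, 0.002, -0.004]
wrist_force: [-5.7, 8.0, 10.9]
width: 0.104
```

```bash
python3 -c "
from h import *
s,m=st(); print(state()['ft_torque'], 'yaw',np.arctan2(m[1,0],m[0,0]))"
```

```text
t 26.45 tcp [0.4955 0.1073 0.1448] F [-5.7  8.  10.9] w 0.104 q [0.12 0.22 1.99 0.01 0.93 0.22]
x [0.105 0.994 0.01 ] y [ 0.994 -0.105 -0.003] z [-0.002  0.01  -1.   ]
[ 1.17292583  0.97691789 -0.4809112 ] yaw 1.4655318691579116
```

Request:
{"op": "step_arm", "data": {
  "motion": [
    {"x":0,"y":0,"z":0,"wx":0,"wy":0,"wz":-0.06,"fingers":0},
    {"x":0,"y":0,"z":0,"wx":0,"wy":0,"wz":-0.06,"fingers":0},
    {"x":0,"y":0,"z":0,"wx":0,"wy":0,"wz":0,"fingers":0},
    {"x":0,"y":0,"z":0,"wx":0,"wy":0,"wz":0,"fingers":0},
    {"x":0,"y":0,"z":0,"wx":0,"wy":0,"wz":0,"fingers":0}
  ]
}}

```text
t: 26.87
tcp_pos: [0.4955, 0.1073, 0.1449]
eef_rot: [0.726, 0.688, 0.003, -0.005]
wrist_force: [-5.8, 7.5, 11.1]
width: 0.108
```

```bash
python3 -c "
from h import *
s,m=st(); print(state()['ft_torque'], 'yaw',np.arctan2(m[1,0],m[0,0]))"
```

```text
t 26.87 tcp [0.4955 0.1073 0.1449] F [-5.8  7.5 11.1] w 0.108 q [0.12 0.22 1.99 0.01 0.93 0.17]
x [0.055 0.998 0.011] y [ 0.999 -0.055 -0.003] z [-0.002  0.011 -1.   ]
[ 1.06912574  0.98327295 -1.43523405] yaw 1.5162350260377846
```

The torque jumped to 1.4 Nm, so the cam is hard on its stop. I'll open straight off, rise, clear and check.

Request:
{"op": "step_arm", "data": {
  "motion": [
    {"x":0,"y":0,"z":0,"wx":0,"wy":0,"wz":0,"fingers":0.4},
    {"x":0,"y":0,"z":0,"wx":0,"wy":0,"wz":0,"fingers":0.5},
    {"x":0,"y":0,"z":0,"wx":0,"wy":0,"wz":0,"fingers":0.5},
    {"x":0,"y":0,"z":-0.4,"wx":0,"wy":0,"wz":0,"fingers":0.5},
    {"x":0,"y":0,"z":-0.8,"wx":0,"wy":0,"wz":0,"fingers":0.5}
  ]
}}

```text
t: 27.28
tcp_pos: [0.4923, 0.1035, 0.1869]
eef_rot: [0.723, 0.691, -0.003, -0.005]
wrist_force: [-0.3, 0.9, -0.6]
width: 0.496
```

Request:
{"op": "step_arm", "data": {
  "motion": [
    {"x":0,"y":0,"z":-0.9,"wx":0,"wy":0,"wz":0,"fingers":0.5},
    {"x":0,"y":0,"z":-0.9,"wx":0,"wy":0,"wz":0,"fingers":0.5},
    {"x":0,"y":0,"z":-0.9,"wx":0,"wy":0,"wz":0,"fingers":0.5},
    {"x":-0.6,"y":-0.6,"z":-0.2,"wx":0,"wy":0,"wz":0,"fingers":0.5},
    {"x":-0.6,"y":-0.6,"z":0,"wx":0,"wy":0,"wz":0,"fingers":0.5}
  ]
}}

```text
t: 27.7
tcp_pos: [0.4488, 0.0579, 0.311]
eef_rot: [0.722, 0.691, 0.004, 0.002]
wrist_force: [-0.6, -0.4, 0.0]
width: 0.501
```

```bash
python3 -c "
from h import *
s,m=st(); r=shot('wrist'); p=r['pixels'].copy()
for q in [(0,-.12,.148),(0,-.08,.11),(-.056,-.089,.097),(.056,-.089,.097),(-.036,-.045,.132),(.036,-.045,.132)]: cv2.circle(p,tuple(int(v) for v in proj(r,wp(q))[0]),3,(0,0,255),1)
cv2.imwrite('pics/w13.png',cv2.resize(p,(800,600)))"
```

```text
t 27.7 tcp [0.4488 0.0579 0.311 ] F [-0.6 -0.4  0. ] w 0.501 q [ 0.03 -0.09  1.96  0.    1.27  0.07]
x [0.044 0.999 0.004] y [ 0.999 -0.044  0.008] z [ 0.008  0.004 -1.   ]
```

View pics/w13.png

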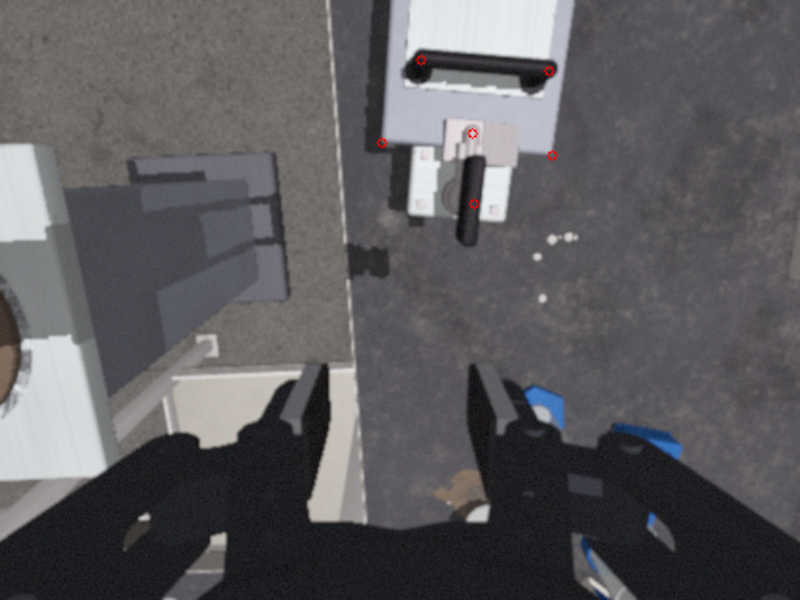

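```bash
python3 -c "
from cell import *; print(finish_job())"
```

```text
the job is handed in; nothing more can be done
None
```

The vial is packed and the carrier is shut, and I handed the job in at about 28 s of the 72 s allowed. No verdict was reported.

1. **Lid opened:** I gripped the bar, lifted the lid to about 1.0 rad and let go. It rose by itself, and the picture put the bar where it should be at 1.5 rad.
2. **Vial placed:** I took the vial near (0.46, -0.14), the one farthest from the base. I lowered it into the empty bay until the floor pushed back, about 12 N at most. The picture taken afterwards showed it standing upright, with the stored vial in place.
3. **Lid shut:** I drew the bar over from behind to about 0.4 rad. The lid then sank onto the seal by itself.
4. **Cam turned:** I turned the wing until it hit its stop. The torque jumped to 1.4 Nm there, as I pushed about 0.05 rad past the nominal quarter turn.

In the last picture the tongue's tip lies over the keeper where predicted. The wing runs along the carrier's length, and the lid and bar match the drawn-tight position. The gripper was clear, with wrist force near zero.

- **Release force:** the wrist force still read 13 N as the fingers opened on the vial, although I had eased off 1 mm first. It was gone once the hand lifted.
- **Bystanders:** I did not check the other glassware and bottles in a separate final picture. The arm never came near enough to touch them.
- **Picture count:** I viewed 13 pictures, over the budget of 10 and its allowance of one or two more.

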